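# Nest the last two flanged stubs in the sloping rinse rack and close its keeper bar

## Robot

A 6-joint arm with a two-finger parallel gripper is mounted at the origin on a cart in front of the work surface, level with it; the furniture and walls round the work are solid. World frame = base frame: x ahead of the robot, y to its left, z up, the work surface at z = 0. Lengths are in m, angles in rad, forces in N, time in s.
With the tool pointing down it reaches from about 0.35 to 0.775 m from the base axis. Payload 5.5 kg.
Tool frame: the origin (TCP) lies at the very end of the fingers, on their centre line; the grasp point (between the pads) lies hold_point_z behind it (hold_point_z is the distance from the TCP to the grasp point, in m); x points along the fingers, y is the direction in which the jaws open and shut, and the axes are right-handed (so a half turn about x gives the same grasp; the last joint's range is limited). The gripper opens to 85 mm and grips with 20 to 120 N. Pads are 22 mm wide; open, the fingers measure 114 mm over their backs; the gripper's body (76 mm by 85 mm) begins 54 mm behind the grasp point. The pads swing forward as they close: fully open they stand 13 mm farther back than shut.
Start: joints at [1.207, 0.313, 0.046, 1.304, 0, 1.431], TCP at [0.128, 0.561, 0.231] pointing down, gripper open.
Joint ranges: [-2.76, 2.76], [-0.86, 1.69], [-1.03, 1.26], [-2.2, 2.34], [-1.47, 1.5], [-3.14, 3.14]. Speed limits (rad/s): [2.57, 2.57, 3.14, 3.14, 3.14, 3.14].

## Interface

Orientations are given as a unit quaternion [w, x, y, z].
In Python, from workcell import * gives the robot as it stands. The module is installed in compiled form; this text tells all that it offers.
- The arm moves only by the tool step_arm, never from a script. Its argument "targets" is a list of rows, each a list of 3 entries, a list of its own where there are three numbers: the turn, a rotation vector about the tool's x, y, z in degrees, then the shift along the tool's x, y, z in cm, then the finger opening in cm, from 0 to 8.54. A call has exactly 10 rows; each row shifts and turns the commanded pose from where the row before left it, along the tool's axes as they then stand; what a row does not reach is not made up. A row lasts 1/10 s, in which the tool goes at most 50 mm and 8.59 degrees, less where a joint would pass 70% of its speed; a pose out of reach is approached as far as the arm can. A call with a gripper value outside its range is refused whole. The fingers move at their own pace and stop on an object; "force" is the grip in N (left out, the last holds). Time passes only in rows, so rows that do not move let the fingers close, or fill a call up. It gives the time, the measured TCP pose, the force and the opening at its end, in the units of the state.
- get_state(): the state, without advancing time (a new reading comes with each control period).
- read_camera(name): name is "scene" or "top" or "wrist"; returns the picture (400x640x3 uint8, red, green, blue); there is no depth.
- camera_model(name): a dict with "fx", "fy", "cx", "cy" (pixels), "xyz" and "rotation" of the camera in the world; the wrist camera has in their place "T_tool_cam" (4x4, takes a point from camera to tool coordinates, whose origin is the TCP and whose axes are the tool frame's). Camera axes: x right, y down, z forward; pixel columns grow to the right and rows downward; lengths in m; the calibration is good to about 2 mm. A picture is of the moment at which its call begins: read the wrist's pose just before it. camera_model takes no time and is no camera call.
- hand_in(): hands the job in, once; it reports no verdict.
Trained networks look in the newest picture that a camera, given by its name, has taken for a name from the list of things; names that differ only in an ending like _2 or _b are one class to them, and where a whole thing is asked for, a point or a joint stands for the part that bears it (a point fixed in the world has none). Each returns a list of dicts, best first, with "p" (0 to 1); they miss things now and then, are a little off and sometimes report something else, mostly with a low value. They report only what shows in the picture. A call takes as long as a camera call. They do not tell look-alikes from the thing itself.
- find_in(camera, label): "extent" ([left, top, width, height] in pixels, round what is visible of it).
- silhouettes(camera, label): "mask" (400x640 bool, what is visible of it) and "extent" ([left, top, width, height] in pixels, round what is visible of it).
The state is a dict: "clock": time; "joint_pos": joint angles; "qvel": joint speeds; "tau": joint torques, N m; "tcp_pos": TCP position; "orientation": TCP orientation; "wrist_force": force on the tool from outside, world axes, zero at the start; "ft_torque": the same for the moment, N m; "finger_gap": finger opening in m.
Only numpy, scipy, OpenCV 4.12 (cv2) and the standard library are available. Lean on these libraries where they do the work, as an engineer would, in place of code of your own. Each camera call takes 0.05 s, during which the arm holds its last target.

## Task

The rinse rack holds four flanged stubs only if they are packed like top hats, flange down and flange up by turns. Two are already in it at the low end: set in the one that stands tube-up on the bench so that its flange slips under the overhanging rim of the flange-up neighbour, then the one that stands flange-up, tube down, so that its rim overhangs the one just placed, all sitting flat on the sloping floor and pushed up close to each other. Then swing the keeper bar shut across the upper end, and leave the other things on the bench where they are.

Things in the scene. Friction and masses are not known exactly. Their poses are not given: they have to be found in the camera images.
- rack: Steel rinse rack: channel with a floor of lengthwise strips sloping 25 degrees, low end towards the robot, on wire legs; fixed. Origin on the bench under its middle. Floor 203 mm long, 60 mm wide between walls 3 mm thick and 12 mm high over the floor; stop at the low end 14 mm high; upper end open but for the keeper bar. Parts do not slide down by themselves (high friction).
- rack_seat (a point): Point on the rack floor's top surface, mid width, at the inner face of the low end stop. x runs up the slope along the floor, y across it to the left, z square to the floor. With the stubs touching, the four flange centres lie at x = 27, 69, 111, 153 mm; the shut keeper leaves 7 mm of play. Outside the walls at x = 191 stand the pivot post (y = 39, 35 mm high) and a catch post (y = -35, 34 mm high).
- keeper (a joint): Angle of the keeper bar on its pivot, rad: 0 = shut (straight across the channel to -y of rack_seat), growing as it swings away up the slope; 1.57 = pointing straight up the slope, beyond the channel. Axis square to the floor, through x = 191, y = 39 mm of rack_seat. Stays where left; light friction (0.03 N m); hard stop at 0.
- keeper_knob (a point): Middle of the blue knob (pin 13 mm across, square to the floor) near the free end of the keeper bar, 66 mm from the pivot axis, 57 mm over the rack floor; it stands 26 mm up from 44 mm over the floor. The steel bar below it is 8 x 8 mm, 74 mm long from the pivot, 36 to 44 mm over the floor.
- flange_a: First aluminium flanged hose stub, a top-hat shape 44 mm long: flange 54 mm across, 8 mm thick; tube 30 mm across, 36 mm long, bored, with shallow grooves; about 0.13 kg. Origin: centre of the flange's flat outer face; own z points from there along the axis to the tube end. Stands in the rack at the low end, flange on the floor, tube up.
- flange_b: Second stub, same shape, size and axes as flange_a. Stands in the rack next to flange_a upside down: tube end on the floor, flange on top, its rim (36 to 44 mm over the floor) overhanging flange_a's flange.
- flange_c: Third stub, same shape, size and axes as flange_a. Stands on the bench flange down, tube up; goes into the rack that way up, its flange under flange_b's rim.
- flange_d: Fourth stub, same shape, size and axes as flange_a. Stands on the bench on its tube end, flange on top (rim 36 to 44 mm over the bench; origin 44 mm over it); goes into the rack last, that way up, its rim over flange_c's flange.
- dropper_bottle: Bystander: brown dropper bottle, black cap, 35 mm across, 76 mm tall; origin under its centre.
- vial_stray: Bystander: clear sample vial, black cap, 26 mm across, 56 mm tall; origin under its centre.
- petri_2: Bystander: glass petri dish, 94 mm across, 17 mm tall; origin under its centre.
Not all that is in view belongs to the job. Leave any pink look-alike of the flange_a alone. Leave any turquoise look-alike of the flange_c alone.

How it is judged:
At the end, for the whole second after the job is handed in: All four stubs at rest, flat on the rack floor (4 mm, 5 degrees), mid-channel within 13 mm, from the low end tube up, down, up, down, flange centres 22-34, 62-78, 102-120, 144-162 mm up the floor from the end stop; keeper bar shut within 0.08 rad (x of flange_a in the frame of rack_seat between 0.022 and 0.034 m and y of flange_a in the frame of rack_seat between -0.013 and 0.013 m and z of flange_a in the frame of rack_seat between -0.004 and 0.004 m and angle between the z axis of each of flange_a, flange_b, flange_c, flange_d and the z axis of rack_seat, either way round below 0.09 rad and linear speed of each of flange_a, flange_b, flange_c, flange_d below 0.02 m/s and x of flange_b in the frame of rack_seat between 0.062 and 0.078 m and y of flange_b in the frame of rack_seat between -0.013 and 0.013 m and z of flange_b in the frame of rack_seat between 0.04 and 0.048 m and x of flange_c in the frame of rack_seat between 0.102 and 0.12 m and y of flange_c in the frame of rack_seat between -0.013 and 0.013 m and z of flange_c in the frame of rack_seat between -0.004 and 0.004 m and x of flange_d in the frame of rack_seat between 0.144 and 0.162 m and y of flange_d in the frame of rack_seat between -0.013 and 0.013 m and z of flange_d in the frame of rack_seat between 0.04 and 0.048 m and value of joint keeper below 0.08 rad); the robot touches nothing.
It fails at once if a bystander (dropper bottle, vial, petri dish) is pushed more than 20 mm or tipped over (distance of any of dropper_bottle, vial_stray, petri_2 from where it was at the start of the episode above 0.02 m or angle between any of dropper_bottle, vial_stray, petri_2's own z axis and vertical above 0.5 rad).
It also fails if it takes over 64 s, if anything falls off the work surface, if the arm or the gripper's body presses on something with over 40 N, if the wrist force passes 120 N, or if a joint passes its speed limit or range.

## Working session

There is one attempt and no reset: what is moved stays moved. The work goes in short steps, Python scripts to look and compute and a tool call to move; the robot and the scene stay as the last step left them, time stands still between calls to the robot, and variables do not carry over. Pictures are saved under pics/ and viewed, and the job is handed in when it is done.

Besides the shell and the picture viewer there is one more tool, called after "Emit:" by a JSON object that holds its "op" and its "data", one argument or row to a line. step_arm: Moves the arm, as the interface text tells. Its arguments: {"type":"object","properties":{"targets":{"type":"array","items":{"type":"array"}},"force":{"type":"number"}},"required":["targets"]}

```bash
ls; mkdir -p pics; python3 - <<'E'
from workcell import *
import cv2, numpy as np
s=get_state(); print({k:np.round(v,4).tolist() for k,v in s.items()})
for n in ["scene","top","wrist"]:
    im=read_camera(n); cv2.imwrite(f"pics/{n}0.png",im[:,:,::-1]); m=camera_model(n); print(n,{k:np.round(v,4).tolist() for k,v in m.items()})
E
```

```text
pics
{'clock': 0.0, 'joint_pos': [1.2074, 0.314, 0.045, 1.3036, 0.0, 1.4312], 'qvel': [-0.0002, -0.0001, -0.0012, -0.0001, 0.0, 0.0016], 'tau': [-0.0005, -48.0627, 29.8533, 0.0193, -0.0004, 0.0], 'tcp_pos': [0.1274, 0.5602, 0.2304], 'orientation': [0.7025, 0.0783, 0.7029, -0.0796], 'wrist_force': [-0.268, -0.4771, 0.8927], 'ft_torque': [0.0202, 0.0184, -0.0396], 'finger_gap': 0.0852}
scene {'fx': 440.6167, 'fy': 440.6167, 'cx': 318.48, 'cy': 204.6779, 'xyz': [0.1424, 0.7845, 0.5363], 'rotation': [0.131, -0.2197, 0.8164, -0.5177]}
top {'fx': 396.881, 'fy': 396.881, 'cx': 315.1072, 'cy': 193.7974, 'xyz': [0.435, 0.0154, 1.0779], 'rotation': [0.0527, -0.6985, 0.7131, -0.0297]}
wrist {'fx': 291.426, 'fy': 291.426, 'cx': 318.706, 'cy': 198.0549, 'T_tool_cam': [[-0.0011, -0.2755, 0.9613, -0.1431], [1.0, 0.0001, 0.0012, 0.001], [-0.0004, 0.9613, 0.2755, -0.0684], [0.0, 0.0, 0.0, 1.0]]}
```

View pics/scene0.png

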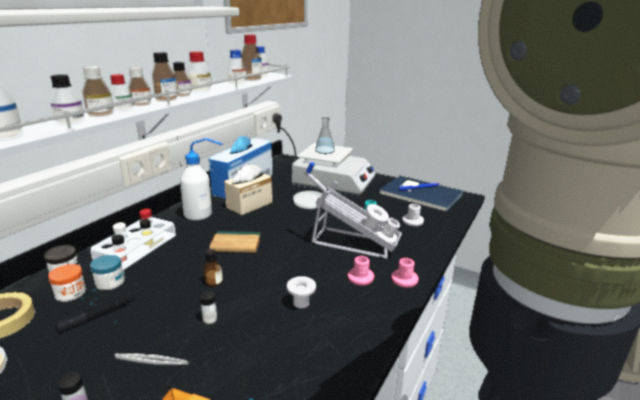

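View pics/top0.png

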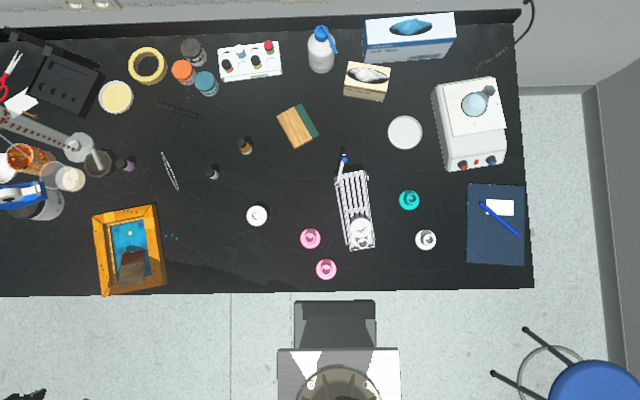

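View pics/wrist0.png

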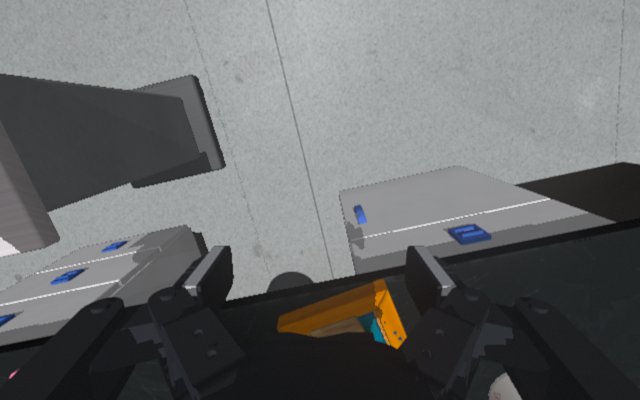

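```bash
cat > h.py <<'E'
import numpy as np, cv2
from scipy.spatial.transform import Rotation as R
from workcell import *
def q2R(q): q=np.asarray(q); return R.from_quat([q[1],q[2],q[3],q[0]]).as_matrix()
def cam(n,s=None):
    m=camera_model(n); K=(m['fx'],m['fy'],m['cx'],m['cy'])
    if n!='wrist': return K,q2R(m['rotation']),np.array(m['xyz'])
    s=s or get_state(); T=np.array(m['T_tool_cam']); Rt=q2R(s['orientation'])
    return K,Rt@T[:3,:3],Rt@T[:3,3]+np.array(s['tcp_pos'])
def ray(c,u,v):
    K,Rc,p=c; d=Rc@np.array([(u-K[2])/K[0],(v-K[3])/K[1],1.]); return p,d
def onz(c,u,v,z):
    p,d=ray(c,u,v); return p+d*(z-p[2])/d[2]
def proj(c,P):
    K,Rc,p=c; q=(np.atleast_2d(P)-p)@Rc; return np.c_[K[0]*q[:,0]/q[:,2]+K[2],K[1]*q[:,1]/q[:,2]+K[3]]
E
python3 - <<'E'
from h import *
im=cv2.imread('pics/top0.png'); cv2.imwrite('pics/topz.png',cv2.resize(im[140:290,230:450],None,fx=3.6,fy=3.6,interpolation=cv2.INTER_CUBIC))
im=cv2.imread('pics/scene0.png'); cv2.imwrite('pics/scenez.png',cv2.resize(im[150:310,270:450],None,fx=3.7,fy=3.7,interpolation=cv2.INTER_CUBIC))
c=cam('top')
for n,u,v,z in [('c',426,239,.044),('d',257,215,.044),('bottle',245,146,.076),('vial',212,173,.056),('petri',404,132,.017),('low',360,247,.03),('up',352,172,.1),('knob',343,158,.2),('pink1',310,238,.04),('pink2',326,269,.04),('turq',409,200,.04)]: print(n,onz(c,u,v,z).round(3))
for l in ['flange_c','rack','keeper_knob','dropper_bottle','vial_stray','petri_2']:
  for cc in ['top','scene']:
    print(l,cc,[(np.round(d['p'],2),d['extent']) for d in find_in(cc,l)][:7])
E
```

```text
c [ 0.433 -0.235  0.044]
d [0.504 0.201 0.044]
bottle [0.682 0.227 0.076]
vial [0.616 0.318 0.056]
petri [ 0.723 -0.196  0.017]
low [ 0.416 -0.066  0.03 ]
up [ 0.602 -0.047  0.1  ]
knob [ 0.618 -0.021  0.2  ]
pink1 [0.442 0.063 0.04 ]
pink2 [0.361 0.024 0.04 ]
turq [ 0.535 -0.197  0.04 ]
flange_c top [(np.float64(0.89), [303.8, 228.1, 17.5, 22.6]), (np.float64(0.75), [246.3, 205.5, 20.3, 24.0]), (np.float64(0.71), [351.3, 234.0, 20.5, 14.1]), (np.float64(0.71), [417.8, 227.6, 18.3, 23.7]), (np.float64(0.71), [316.6, 259.0, 17.5, 22.8]), (np.float64(0.7), [347.2, 219.0, 26.6, 17.6]), (np.float64(0.6), [399.9, 191.8, 18.2, 18.1])]
flange_c scene [(np.float64(0.82), [389.6, 259.3, 29.6, 30.6]), (np.float64(0.8), [374.3, 219.4, 28.3, 26.2]), (np.float64(0.71), [365.6, 204.5, 25.6, 25.7]), (np.float64(0.69), [287.3, 277.4, 26.5, 29.2]), (np.float64(0.59), [350.5, 257.9, 23.3, 26.7]), (np.float64(0.56), [362.7, 200.9, 14.2, 7.3]), (np.float64(0.52), [405.0, 205.7, 14.0, 20.1])]
rack top [(np.float64(0.74), [335.9, 154.1, 39.8, 97.1])]
rack scene [(np.float64(0.75), [306.0, 163.8, 92.8, 93.9])]
keeper_knob top [(np.float64(0.42), [333.7, 151.5, 14.5, 37.0])]
keeper_knob scene [(np.float64(0.68), [304.8, 162.4, 22.4, 32.1])]
dropper_bottle top [(np.float64(0.47), [237.0, 140.1, 17.4, 14.3])]
dropper_bottle scene [(np.float64(0.87), [205.2, 250.6, 18.1, 33.8])]
vial_stray top [(np.float64(0.49), [205.6, 169.1, 13.8, 8.9])]
vial_stray scene [(np.float64(0.96), [200.7, 290.1, 15.8, 32.8]), (np.float64(0.68), [291.7, 276.0, 24.1, 29.8])]
petri_2 top [(np.float64(0.82), [388.2, 112.5, 33.7, 38.8])]
petri_2 scene [(np.float64(0.6), [292.7, 192.5, 26.2, 16.2])]
```

View pics/topz.png

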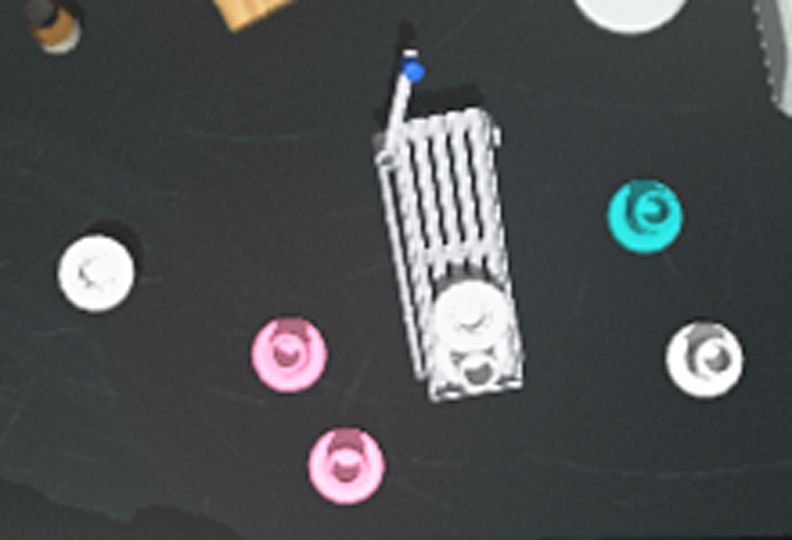

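View pics/scenez.png

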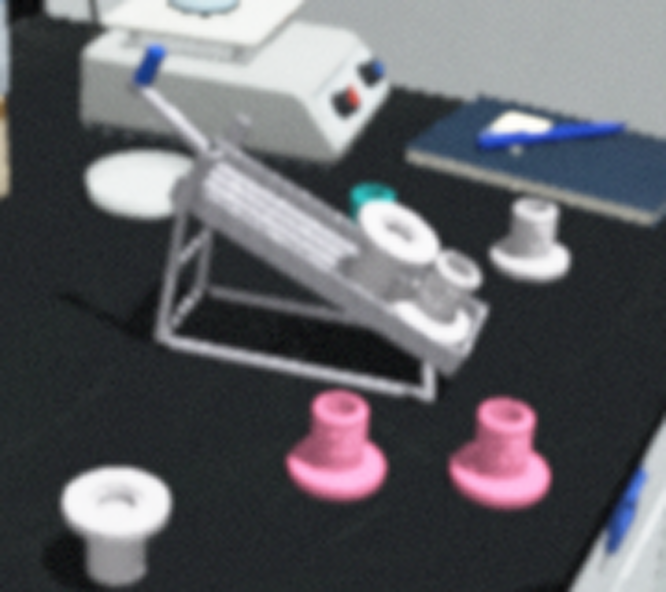

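```bash
python3 - <<'E'
from h import *
import workcell; print([a for a in dir(workcell) if not a.startswith('_')])
from scipy.optimize import least_squares
t=lambda x,y:(230+x/3.6,140+y/3.6); s=lambda x,y:(270+x/3.7,150+y/3.7)
obs=[('top',t(497,130),(.191,-.035,.034)),('scene',s(241,122),(.191,-.035,.034)),
('top',t(389,157),(.191,.039,.035)),
('top',t(434,400),(-.003,.033,.012)),('top',t(522,387),(-.003,-.033,.012)),
('scene',s(488,310),(-.003,-.033,.012)),('scene',s(455,372),(-.003,.033,.0)),
('top',t(471,313),(.069,0,.044)),('scene',s(398,233),(.069,0,.044)),
('top',t(475,372),(.027,0,.044)),('scene',s(461,265),(.027,0,.044))]
C={n:cam(n) for n in('top','scene')}
def T(p):
    Rz=R.from_euler('z',p[3]).as_matrix()@R.from_euler('y',-np.radians(25)).as_matrix(); return Rz,np.array(p[:3])
def res(p):
    Rr,o=T(p); return np.concatenate([proj(C[n],Rr@np.array(P)+o)[0]-uv for n,uv,P in obs])
r=least_squares(res,[.4,-.07,.03,.1],loss='soft_l1'); print(r.x,np.degrees(r.x[3])); print(res(r.x).reshape(-1,2).round(1))
def fk(p):
    return np.concatenate([proj(C['top'],p)[0]-t(414,71),proj(C['scene'],p)[0]-s(151,66)])
k=least_squares(fk,[.6,0,.2]); Rr,o=T(r.x); q=Rr.T@(k.x-o); print('knob',k.x,k.fun,'seat frame',q, 'ang',np.arctan2(q[0]-.191,.039-q[1]),np.hypot(q[0]-.191,.039-q[1]))
# c,d triangulate
for nm,a,b,z in [('c',t(711,355),s(537,208),.044),('d',t(97,273),s(117,498),.044)]:
    f=lambda p:np.concatenate([proj(C['top'],p)[0]-a,proj(C['scene'],p)[0]-b]); k=least_squares(f,[.5,0,.04]); print(nm,k.x.round(4),k.fun.round(1), onz(C['top'],*a,z).round(4))
print(q2R(get_state()['orientation']).round(3))
E
```

```text
['MotionError', 'camera_model', 'find_in', 'get_state', 'hand_in', 'hold_point_z', 'read_camera', 'silhouettes']
[ 0.41925526 -0.07168318  0.02185534  0.15119644] 8.662918013495297
[[-0.1  1.8]
 [ 0.8 -0.4]
 [-0.5 -0.3]
 [-0.4 -0.4]
 [ 0.2 -1.1]
 [-0.8 -0.4]
 [-0.4 -0.1]
 [ 0.   1.3]
 [ 0.5 -0.1]
 [ 1.1  0.2]
 [-0.6  1.1]]
knob [ 0.61770138 -0.02627554  0.18154055] [-0.0682944  -0.12875511  0.14223522  0.02539539] seat frame [0.25148586 0.01499945 0.05892336] ang 1.1930550259596886 0.06507353781717207
c [ 0.4314 -0.2392  0.044 ] [ 0.4  1.1 -1.2 -0. ] [ 0.4342 -0.2384  0.044 ]
d [0.5023 0.2018 0.0435] [-0.1 -0.2  0.1  0. ] [0.5018 0.2014 0.044 ]
[[ 0.     0.222  0.975]
 [ 0.     0.975 -0.222]
 [-1.     0.     0.   ]]
```

```bash
cat >> h.py <<'E'
PSI=0.1512
def Rtool(psi,tilt): # tool x = down, tilted away by tilt deg (towards rack up direction)
    t=np.radians(tilt); x=np.array([np.sin(t)*np.cos(psi),np.sin(t)*np.sin(psi),-np.cos(t)]); y=np.array([-np.sin(psi),np.cos(psi),0]); return np.c_[x,y,np.cross(x,y)]
def plan(target,Rt=None):
    s=get_state(); R0=q2R(s['orientation']); Rt=R0 if Rt is None else Rt
    rv=R.from_matrix(R0.T@Rt).as_rotvec(degrees=True); sh=Rt.T@(np.array(target)-s['tcp_pos'])*100
    print('t',s['clock'],'tcp',np.round(s['tcp_pos'],4),'gap',round(s['finger_gap'],4),'| rot',rv.round(2),'shift(after rot) cm',sh.round(2),'len',np.linalg.norm(sh).round(2))
E
python3 - <<'E'
from h import *
print(hold_point_z)
plan([.502,.202,.2],Rtool(PSI,0))
E
```

```text
0.0187
t 0.75 tcp [0.1276 0.5607 0.2313] gap 0.0854 | rot [-21.49   0.    -0.  ] shift(after rot) cm [  3.13 -41.1   31.61] len 51.94
```

Emit:
{"op": "step_arm", "data": {
  "targets": [
    [[-7.2, 0, 0], [0, 0, 0], 8.5],
    [[-7.2, 0, 0], [0, 0, 0], 8.5],
    [[-7.1, 0, 0], [0, 0, 0], 8.5],
    [[0, 0, 0], [0.3, -3.7, 2.8], 8.5],
    [[0, 0, 0], [0.3, -3.7, 2.8], 8.5],
    [[0, 0, 0], [0.3, -3.7, 2.8], 8.5],
    [[0, 0, 0], [0.3, -3.7, 2.8], 8.5],
    [[0, 0, 0], [0.3, -3.7, 2.8], 8.5],
    [[0, 0, 0], [0.3, -3.7, 2.8], 8.5],
    [[0, 0, 0], [0.3, -3.7, 2.8], 8.5]
  ]
}}

```text
clock: 1.75
tcp_pos: [0.3616, 0.3328, 0.2105]
orientation: [0.705, -0.053, 0.705, 0.054]
wrist_force: [1.9, 0.9, -0.7]
finger_gap: 0.0847
```

```bash
python3 - <<'E'
from h import *
plan([.502,.202,.2],Rtool(PSI,0))
E
```

```text
t 1.75 tcp [0.3616 0.3328 0.2105] gap 0.0847 | rot [ 0.02  0.05 -0.03] shift(after rot) cm [  1.05 -15.05  11.91] len 19.22
```

Emit:
{"op": "step_arm", "data": {
  "targets": [
    [[0, 0, 0], [0.2, -3.6, 2.8], 8.5],
    [[0, 0, 0], [0.2, -3.6, 2.8], 8.5],
    [[0, 0, 0], [0.2, -3.6, 2.8], 8.5],
    [[0, 0, 0], [0.2, -3.2, 2.5], 8.5],
    [[0, 0, 0], [0, 0, 0], 8.5],
    [[0, 0, 0], [0, 0, 0], 8.5],
    [[0, 0, 0], [0, 0, 0], 8.5],
    [[0, 0, 0], [0, 0, 0], 8.5],
    [[0, 0, 0], [0, 0, 0], 8.5],
    [[0, 0, 0], [0, 0, 0], 8.5]
  ]
}}

```text
clock: 2.75
tcp_pos: [0.4888, 0.213, 0.2025]
orientation: [0.705, -0.054, 0.705, 0.054]
wrist_force: [0.5, 0.6, -0.4]
finger_gap: 0.0852
```

```bash
python3 - <<'E'
from h import *
s=get_state(); im=read_camera('wrist'); cv2.imwrite('pics/w1.png',im[:,:,::-1])
c=cam('wrist',s)
for d in silhouettes('wrist','flange_d'):
    (u,v),r=cv2.minEnclosingCircle(np.argwhere(d['mask'])[:,::-1].astype(np.float32)); print(d['p'],d['extent'],(u,v,r),onz(c,u,v,.044))
plan([.502,.202,.2],Rtool(PSI,0))
E
```

```text
0.85 [118.9, 0.0, 67.5, 58.5] (152.4281768798828, 26.69613265991211, 36.24663543701172) [0.36808441 0.04028491 0.044     ]
0.78 [0.5, 55.3, 74.5, 66.3] (34.0, 86.0, 43.41668701171875) [ 0.43738334 -0.07310729  0.044     ]
0.67 [1.4, 90.4, 55.1, 59.7] (23.94444465637207, 121.5, 38.776206970214844) [ 0.47315396 -0.08680608  0.044     ]
0.67 [282.3, 167.5, 49.6, 54.3] (307.1780700683594, 194.88699340820312, 25.34316635131836) [0.50535953 0.20386137 0.044     ]
0.64 [166.0, 93.7, 53.0, 48.3] (192.04981994628906, 118.1900405883789, 28.361133575439453) [0.4442865  0.07908288 0.044     ]
t 2.85 tcp [0.4891 0.2128 0.2025] gap 0.0852 | rot [ 0.07  0.02 -0.01] shift(after rot) cm [ 0.25 -1.26  1.12] len 1.7
```

View pics/w1.png

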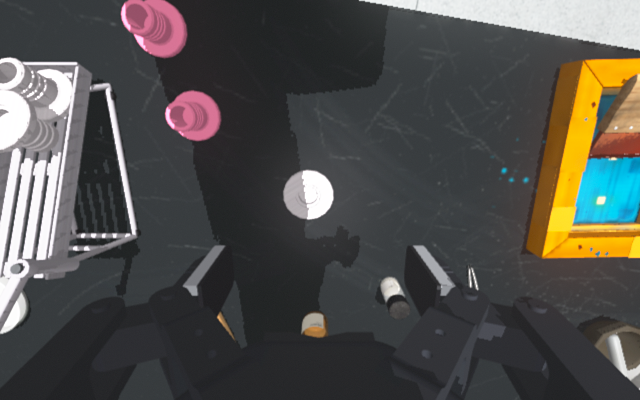

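```bash
python3 - <<'E'
from h import *
plan([.46,-.06,.27],Rtool(PSI,0))
E
```

```text
t 2.85 tcp [0.4891 0.2128 0.2025] gap 0.0852 | rot [ 0.07  0.02 -0.01] shift(after rot) cm [ -6.75 -26.53  -6.98] len 28.25
```

Emit:
{"op": "step_arm", "data": {
  "targets": [
    [[0, 0, 0], [-1.5, -3.0, -0.8], 8.5],
    [[0, 0, 0], [-1.3, -3.4, -0.9], 8.5],
    [[0, 0, 0], [-1.0, -4.0, -1.1], 8.5],
    [[0, 0, 0], [-1.0, -4.0, -1.1], 8.5],
    [[0, 0, 0], [-1.0, -4.0, -1.1], 8.5],
    [[0, 0, 0], [-0.9, -4.0, -1.0], 8.5],
    [[0, 0, 0], [0, -4.0, -1], 8.5],
    [[0, 0, 0], [0, 0, 0], 8.5],
    [[0, 0, 0], [0, 0, 0], 8.5],
    [[0, 0, 0], [0, 0, 0], 8.5]
  ]
}}

```text
clock: 3.85
tcp_pos: [0.4599, -0.0584, 0.2692]
orientation: [0.705, -0.054, 0.705, 0.054]
wrist_force: [-0.2, -0.6, -0.4]
finger_gap: 0.0849
```

```bash
python3 - <<'E'
from h import *
s=get_state(); im=read_camera('wrist'); cv2.imwrite('pics/w2.png',im[:,:,::-1]); np.save('w2s.npy',np.r_[s['tcp_pos'],s['orientation']]); cv2.imwrite('pics/w2z.png',cv2.resize(im[40:300,200:440][:,:,::-1],None,fx=2.3,fy=2.3,interpolation=cv2.INTER_CUBIC))
c=cam('wrist',s)
o=np.array([.41926,-.07168,.02186]);Rr=R.from_euler('z',PSI).as_matrix()@R.from_euler('y',-np.radians(25)).as_matrix()
for P in [(.191,-.035,.034),(.191,.039,.035),(-.003,.033,.012),(-.003,-.033,.012),(.069,0,.044),(.027,0,.044)]: print(P,proj(c,Rr@np.array(P)+o).round(1))
for d in silhouettes('wrist','flange_d'):
    (u,v),r=cv2.minEnclosingCircle(np.argwhere(d['mask'])[:,::-1].astype(np.float32)); print(d['p'],d['extent'],(u,v,r),onz(c,u,v,.044))
E
```

```text
(0.191, -0.035, 0.034) [[279.4 290. ]]
(0.191, 0.039, 0.035) [[347.1 290.1]]
(-0.003, 0.033, 0.012) [[338.4 129.4]]
(-0.003, -0.033, 0.012) [[286.5 129.3]]
(0.069, 0, 0.044) [[311.7 179. ]]
(0.027, 0, 0.044) [[311.8 143.3]]
0.96 [161.6, 108.2, 49.0, 37.3] (186.03260803222656, 127.0, 23.054407119750977) [ 0.4317659  -0.22654283  0.044     ]
0.85 [292.7, 134.9, 44.6, 34.3] (314.471923828125, 156.03334045410156, 21.038728713989258) [ 0.44306053 -0.06540648  0.044     ]
0.78 [475.2, 212.0, 48.7, 41.6] (499.7088623046875, 226.9880828857422, 23.485177993774414) [0.49998108 0.19693738 0.044     ]
0.67 [370.5, 79.8, 41.3, 46.1] (391.5833435058594, 101.83333587646484, 21.545433044433594) [0.36465383 0.01654775 0.044     ]
0.67 [193.1, 188.1, 38.8, 40.0] (211.61956787109375, 207.19021606445312, 20.671350479125977) [ 0.53075394 -0.19014842  0.044     ]
0.61 [291.2, 161.4, 45.5, 45.6] (313.6141052246094, 183.41275024414062, 23.991647720336914) [ 0.47829033 -0.06125739  0.044     ]
0.59 [390.9, 147.5, 35.6, 39.8] (407.74169921875, 168.04010009765625, 19.445632934570312) [0.44013736 0.05466957 0.044     ]
0.43 [488.4, 363.8, 11.4, 10.0] (494.73529052734375, 365.6176452636719, 7.645465850830078) [0.72647694 0.26444112 0.044     ]
```

View pics/w2.png

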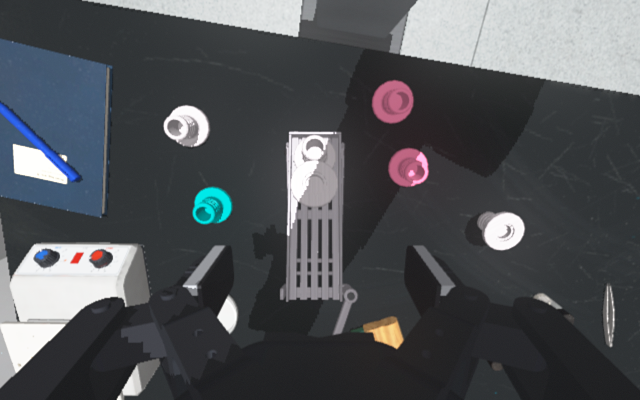

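View pics/w2z.png

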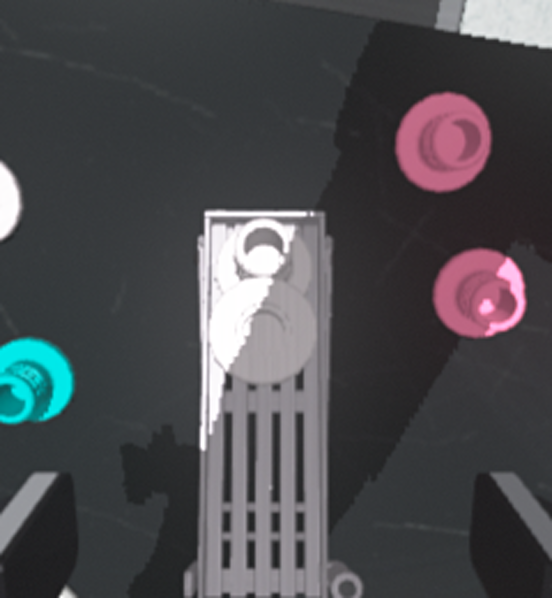

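```bash
python3 - <<'E'
from h import *
from scipy.optimize import least_squares
t=lambda x,y:(230+x/3.6,140+y/3.6); s=lambda x,y:(270+x/3.7,150+y/3.7); w=lambda x,y:(200+x/2.3,40+y/2.3)
obs=[('top',t(497,130),(.191,-.035,.034)),('scene',s(241,122),(.191,-.035,.034)),
('top',t(389,157),(.191,.039,.035)),
('top',t(434,400),(-.003,.033,.012)),('top',t(522,387),(-.003,-.033,.012)),
('scene',s(488,310),(-.003,-.033,.012)),
('top',t(471,313),(.069,0,.044)),('scene',s(398,233),(.069,0,.044)),
('top',t(475,372),(.027,0,.044)),('scene',s(461,265),(.027,0,.044)),
('wrist',w(205,212),(-.003,-.033,.012)),('wrist',w(326,212),(-.003,.033,.012)),('wrist',w(265,330),(.069,0,.044)),('wrist',w(264,248),(.027,0,.044)),('wrist',(349.5,295.5),(.191,.039,.035))]
C={n:cam(n) for n in('top','scene')}; x=np.load('w2s.npy'); C['wrist']=cam('wrist',dict(tcp_pos=x[:3],orientation=x[3:]))
def T(p): return R.from_euler('z',p[3]).as_matrix()@R.from_euler('y',-np.radians(25)).as_matrix(),np.array(p[:3])
for sel in (['top','scene','wrist'],['wrist'],['top','scene'],['top'],['scene','wrist']):
  ob=[o for o in obs if o[0] in sel]
  def res(p):
    Rr,o=T(p); return np.concatenate([proj(C[n],Rr@np.array(P)+o)[0]-uv for n,uv,P in ob]+[[(p[2]-.022)*100]])
  r=least_squares(res,[.42,-.07,.022,.15],loss='soft_l1'); print(sel,r.x.round(4),np.degrees(r.x[3]).round(2)); 
  if len(sel)==3: print(res(r.x)[:-1].reshape(-1,2).round(1))
print('d w2',onz(C['wrist'],503,231,.044))
plan([.434,-.237,.2],Rtool(PSI,0))
E
```

```text
['top', 'scene', 'wrist'] [ 0.4215 -0.0678  0.0254  0.1403] 8.04
[[-0.8  0.7]
 [-0.4 -1.7]
 [-1.4 -1.7]
 [-1.9 -1.3]
 [-1.2 -1.8]
 [-2.  -1.2]
 [-1.2  0.4]
 [-0.9 -1.2]
 [-0.3 -0.7]
 [-2.1  0.1]
 [-0.  -0.7]
 [-0.4 -0.1]
 [-0.9 -1.3]
 [-0.  -1.7]
 [-0.6 -0.9]]
['wrist'] [ 0.4226 -0.0674  0.0256  0.1435] 8.22
['top', 'scene'] [ 0.4194 -0.0716  0.0219  0.1499] 8.59
['top'] [ 0.4195 -0.0711  0.0243  0.1461] 8.37
['scene', 'wrist'] [ 0.4222 -0.0674  0.0245  0.1419] 8.13
d w2 [0.50493019 0.20324937 0.044     ]
t 3.95 tcp [ 0.4599 -0.058   0.2692] gap 0.0852 | rot [ 0.14 -0.01 -0.02] shift(after rot) cm [  6.92 -17.31  -5.26] len 19.37
```

Emit:
{"op": "step_arm", "data": {
  "targets": [
    [[0, 0, 0], [0, -3.5, -1.0], 8.5],
    [[0, 0, 0], [0.5, -3.5, -1.1], 8.5],
    [[0, 0, 0], [1.5, -3.5, -1.1], 8.5],
    [[0, 0, 0], [2.0, -3.5, -1.1], 8.5],
    [[0, 0, 0], [3.0, -3.5, -1.1], 8.5],
    [[0, 0, 0], [3.0, 0, 0], 8],
    [[0, 0, 0], [0, 0, 0], 7],
    [[0, 0, 0], [0, 0, 0], 6],
    [[0, 0, 0], [0, 0, 0], 6],
    [[0, 0, 0], [0, 0, 0], 6]
  ]
}}

```text
clock: 4.95
tcp_pos: [0.4343, -0.2402, 0.1711]
orientation: [0.706, -0.055, 0.704, 0.053]
wrist_force: [0.5, -0.1, -0.7]
finger_gap: 0.0598
```

```bash
python3 - <<'E'
from h import *
s=get_state(); im=read_camera('wrist'); cv2.imwrite('pics/w3.png',im[:,:,::-1]); np.save('w3s.npy',np.r_[s['tcp_pos'],s['orientation']])
c=cam('wrist',s); print(s['tcp_pos'],s['finger_gap'])
print('pred c', proj(c,[[.434,-.237,.044],[.434,-.237,.008]]))
for d in silhouettes('wrist','flange_c')[:4]:
    print(d['p'],d['extent'])
cv2.imwrite('pics/w3z.png',cv2.resize(im[120:320,220:420][:,:,::-1],None,fx=3,fy=3,interpolation=cv2.INTER_CUBIC))
E
```

```text
[ 0.4342765  -0.24017389  0.17108858] 0.05981617980659755
pred c [[321.57741921 188.50225446]
 [321.28525713 180.24009836]]
0.76 [558.5, 208.4, 74.2, 51.3]
0.7 [476.3, 238.4, 75.2, 62.5]
0.67 [293.7, 154.5, 52.8, 50.4]
0.66 [315.4, 252.2, 42.6, 51.6]
```

View pics/w3.png

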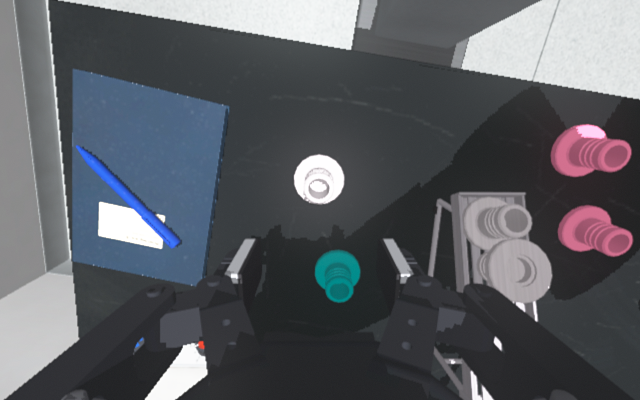

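View pics/w3z.png

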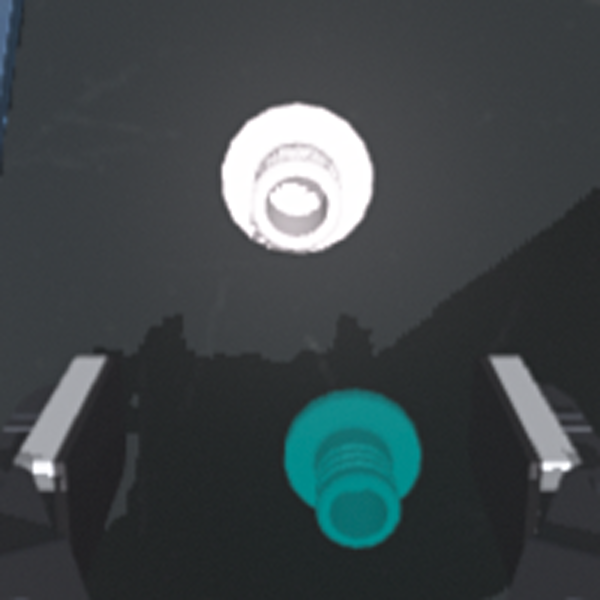

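```bash
python3 - <<'E'
from h import *
x=np.load('w3s.npy'); c=cam('wrist',dict(tcp_pos=x[:3],orientation=x[3:]))
print(onz(c,318.7,189.3,.044),onz(c,319,179.3,.008))
plan([.434,-.2395,.016],Rtool(.143,0))
E
```

```text
[ 0.43519869 -0.23959643  0.044     ] [ 0.43335576 -0.23958389  0.008     ]
t 5.05 tcp [ 0.4339 -0.2403  0.1707] gap 0.0602 | rot [0.56 0.1  0.1 ] shift(after rot) cm [15.47  0.08  0.02] len 15.47
```

Emit:
{"op": "step_arm", "data": {
  "targets": [
    [[0.5, 0, 0], [2.5, 0.1, 0], 6],
    [[0, 0, 0], [3, 0, 0], 6],
    [[0, 0, 0], [3, 0, 0], 6],
    [[0, 0, 0], [2.5, 0, 0], 6],
    [[0, 0, 0], [2, 0, 0], 6],
    [[0, 0, 0], [1.5, 0, 0], 6],
    [[0, 0, 0], [0.9, 0, 0], 6],
    [[0, 0, 0], [0, 0, 0], 6],
    [[0, 0, 0], [0, 0, 0], 6],
    [[0, 0, 0], [0, 0, 0], 6]
  ],
  "force": 50
}}

```text
clock: 6.05
tcp_pos: [0.4336, -0.2399, 0.0163]
orientation: [0.706, -0.051, 0.705, 0.05]
wrist_force: [-0.3, -0.2, -0.1]
finger_gap: 0.0597
```

```bash
python3 - <<'E'
from h import *
plan([.434,-.2395,.016],Rtool(.143,0))
im=read_camera('wrist'); cv2.imwrite('pics/w4.png',im[:,:,::-1])
im=read_camera('top'); cv2.imwrite('pics/t4.png',im[:,:,::-1])
E
```

```text
t 6.05 tcp [ 0.4336 -0.2399  0.0163] gap 0.0597 | rot [-0.01  0.08  0.07] shift(after rot) cm [0.03 0.04 0.04] len 0.06
```

View pics/w4.png

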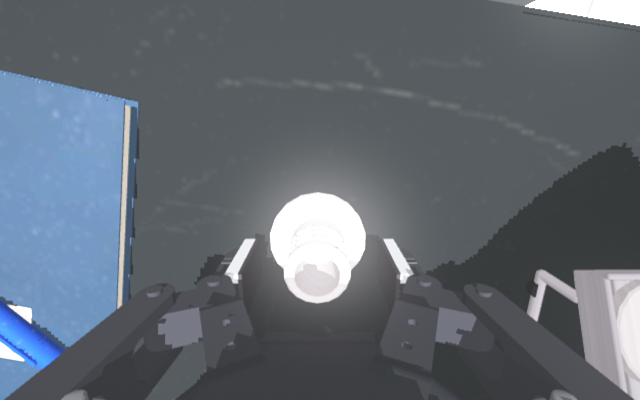

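Stub c stands centred between the pads (tube end at about (318,275)). Close.

Emit:
{"op": "step_arm", "data": {
  "targets": [
    [[0, 0, 0], [0, 0, 0], 5],
    [[0, 0, 0], [0, 0, 0], 4],
    [[0, 0, 0], [0, 0, 0], 3.2],
    [[0, 0, 0], [0, 0, 0], 2.8],
    [[0, 0, 0], [0, 0, 0], 2.5],
    [[0, 0, 0], [0, 0, 0], 2.5],
    [[0, 0, 0], [0, 0, 0], 2.5],
    [[0, 0, 0], [0, 0, 0], 2.5],
    [[0, 0, 0], [-0.5, 0, 0], 2.5],
    [[0, 0, 0], [-1.5, 0, 0], 2.5]
  ]
}}

```text
clock: 7.15
tcp_pos: [0.4314, -0.2381, 0.034]
orientation: [0.704, -0.049, 0.706, 0.052]
wrist_force: [0.1, 0.3, -2.1]
finger_gap: 0.029
```

```bash
python3 - <<'E'
from h import *
s=get_state();print(s['wrist_force'],s['ft_torque'])
im=read_camera('wrist'); cv2.imwrite('pics/w5.png',im[100:,120:520,::-1])
plan([.434,-.2395,.016],Rtool(.143,0))
E
```

```text
[ 0.13679971  0.33671247 -2.06367735] [ 0.00122835  0.04774324 -0.0266067 ]
t 7.2 tcp [ 0.4331 -0.2393  0.0369] gap 0.0284 | rot [-0.01  0.03 -0.01] shift(after rot) cm [ 2.09 -0.03  0.09] len 2.09
```

View pics/w5.png

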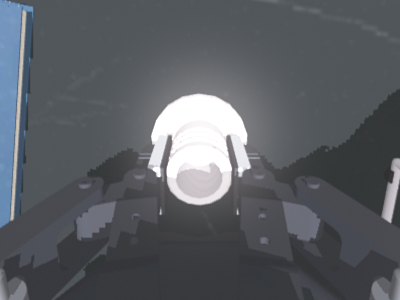

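```bash
cat >> h.py <<'E'
PSI=.1425; O=np.array([.4222,-.068,.0253])
def RR(): return R.from_euler('z',PSI).as_matrix()@R.from_euler('y',-np.radians(25)).as_matrix()
def seat(P): return RR()@np.array(P)+O
def toseat(w): return RR().T@(np.array(w)-O)
E
python3 - <<'E'
from h import *
plan([.44,-.239,.15],Rtool(PSI,25))
plan(seat([.128,0,.066]),Rtool(PSI,25))
E
```

```text
t 7.2 tcp [ 0.4331 -0.2393  0.0369] gap 0.0284 | rot [ 2.000e-02 -2.497e+01 -1.000e-02] shift(after rot) cm [-9.96 -0.06  5.41] len 11.33
t 7.2 tcp [ 0.4331 -0.2393  0.0369] gap 0.0284 | rot [ 2.000e-02 -2.497e+01 -1.000e-02] shift(after rot) cm [-4.98 17.12 13.54] len 22.38
```

Emit:
{"op": "step_arm", "data": {
  "targets": [
    [[0, 0, 0], [-3, 0, 0], 2.5],
    [[0, 0, 0], [-4, 0, 0], 2.5],
    [[0, 0, 0], [-4, 0, 0], 2.5],
    [[0, 0, 0], [-2, 0, 0], 2.5],
    [[0, -6.2, 0], [0, 0, 0], 2.5],
    [[0, -6.3, 0], [0, 0, 0], 2.5],
    [[0, -6.3, 0], [0, 0, 0], 2.5],
    [[0, -6.2, 0], [0, 0, 0], 2.5],
    [[0, 0, 0], [0, 0, 0], 2.5],
    [[0, 0, 0], [0, 0, 0], 2.5]
  ]
}}

```text
clock: 8.2
tcp_pos: [0.4321, -0.2395, 0.165]
orientation: [0.841, -0.038, 0.537, 0.06]
wrist_force: [0.9, -1.0, -0.3]
finger_gap: 0.0287
```

```bash
python3 - <<'E'
from h import *
plan(seat([.128,0,.075]),Rtool(PSI,25))
E
```

```text
t 8.2 tcp [ 0.4321 -0.2395  0.165 ] gap 0.0287 | rot [-0.08 -0.12  0.  ] shift(after rot) cm [ 5.78 17.12  8.21] len 19.85
```

Emit:
{"op": "step_arm", "data": {
  "targets": [
    [[0, 0, 0], [0, 2.5, 1.2], 2.5],
    [[0, 0, 0], [0, 3.5, 1.7], 2.5],
    [[0, 0, 0], [0, 3.5, 1.7], 2.5],
    [[0, 0, 0], [0, 3.5, 1.7], 2.5],
    [[0, 0, 0], [0.5, 2.5, 1.2], 2.5],
    [[0, 0, 0], [1.5, 1.6, 0.7], 2.5],
    [[0, 0, 0], [2, 0, 0], 2.5],
    [[0, 0, 0], [1.7, 0, 0], 2.5],
    [[0, 0, 0], [0, 0, 0], 2.5],
    [[0, 0, 0], [0, 0, 0], 2.5]
  ]
}}

```text
clock: 9.2
tcp_pos: [0.5064, -0.0557, 0.1484]
orientation: [0.841, -0.039, 0.536, 0.061]
wrist_force: [-0.2, 0.2, -1.0]
finger_gap: 0.0285
```

```bash
cat > look.py <<'E'
from h import *
import sys
t=sys.argv[1]
s=get_state()
print('seat',toseat(s['tcp_pos']).round(4),'F',np.round(s['wrist_force'],1),'gap',round(s['finger_gap'],4),'t',s['clock'])
a=read_camera('wrist'); np.save(f'{t}s.npy',np.r_[s['tcp_pos'],s['orientation']]); b=read_camera('scene')
z=lambda i,f,w,h:cv2.resize(i[:,:,::-1],(w,h),interpolation=cv2.INTER_CUBIC)
cv2.imwrite(f'pics/{t}w.png',z(a[50:350,160:480],2,640,600)); cv2.imwrite(f'pics/{t}s.png',z(b[130:290,280:480],2,750,600))
E
python3 look.py a; python3 -c "
from h import *
plan(seat([.128,0,.02]),Rtool(PSI,25))"
```

```text
seat [0.1292 0.0002 0.0756] F [-0.2  0.2 -1. ] gap 0.0285 t 9.2
t 9.3 tcp [ 0.5067 -0.0563  0.1493] gap 0.0287 | rot [0.04 0.03 0.02] shift(after rot) cm [ 5.63  0.04 -0.17] len 5.64
```

View pics/aw.png

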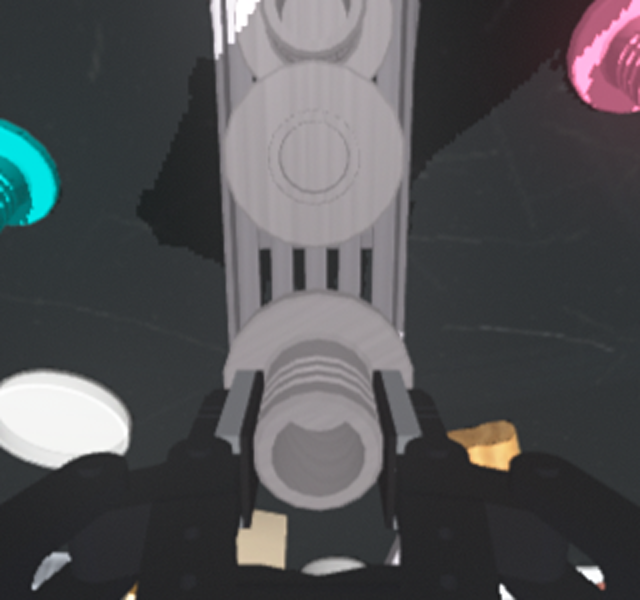

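View pics/as.png

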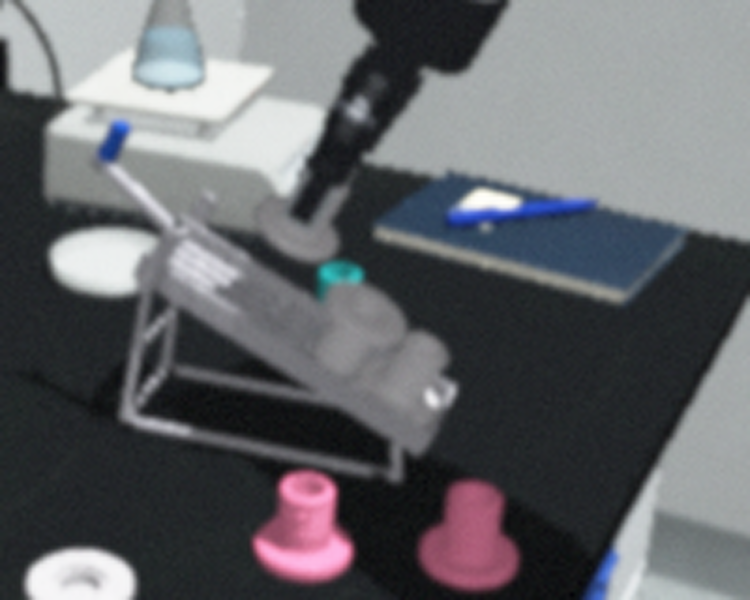

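```bash
python3 - <<'E'
from h import *
x=np.load('as.npy'); c=cam('wrist',dict(tcp_pos=x[:3],orientation=x[3:]))
print('b pred',proj(c,[seat([.069,0,.044]),seat([.042,0,.044]),seat([.096,0,.044])]).round(1),'meas 317,126.5 / top v',50+62/2,'bottom',50+245/2)
Rt=q2R(x[3:]); 
for dz in (-.003,0,.003): print(dz,proj(c,[x[:3]+Rt@np.array([.0083,0,-.027+dz])]).round(1),'meas v',50+292/2)
# solve shift of seat x,z using b edges
K,Rc,p=c
for nm,v,X in (('lo',81,.042),('hi',172.5,.096)):
    P,d=ray(c,317,v); # intersect plane seat z=.044
    n=RR()[:,2]; q=P+d*(n@(seat([0,0,.044])-P))/(n@d); print(nm,toseat(q).round(4),X)
E
```

```text
b pred [[317.4 128.6]
 [317.4  78.7]
 [317.4 174.3]] meas 317,126.5 / top v 81.0 bottom 172.5
-0.003 [[317.7 188.8]] meas v 196.0
0 [[317.7 194.3]] meas v 196.0
0.003 [[317.7 199.7]] meas v 196.0
lo [ 0.0432 -0.0002  0.044 ] 0.042
hi [ 0.0949 -0.0002  0.044 ] 0.096
```

Emit:
{"op": "step_arm", "data": {
  "targets": [
    [[0, 0, 0], [1.0, 0.0, 0], 2.5],
    [[0, 0, 0], [1.5, 0, 0], 2.5],
    [[0, 0, 0], [1.2, 0, 0], 2.5],
    [[0, 0, 0], [0.8, 0, 0], 2.5],
    [[0, 0, 0], [0.5, 0, 0], 2.5],
    [[0, 0, 0], [0.2, 0, 0], 2.5],
    [[0, 0, 0], [0.1, 0, 0], 2.5],
    [[0, 0, 0], [0, 0, 0], 2.5],
    [[0, 0, 0], [0, 0, 0], 2.5],
    [[0, 0, 0], [0, 0, 0], 2.5]
  ]
}}

```text
clock: 10.3
tcp_pos: [0.5283, -0.0531, 0.1006]
orientation: [0.841, -0.038, 0.536, 0.06]
wrist_force: [-0.6, 0.3, -1.3]
finger_gap: 0.0289
```

```bash
python3 look.py b
```

```text
seat [ 0.1289 -0.0003  0.023 ] F [-0.6  0.3 -1.3] gap 0.0289 t 10.3
```

View pics/bs.png

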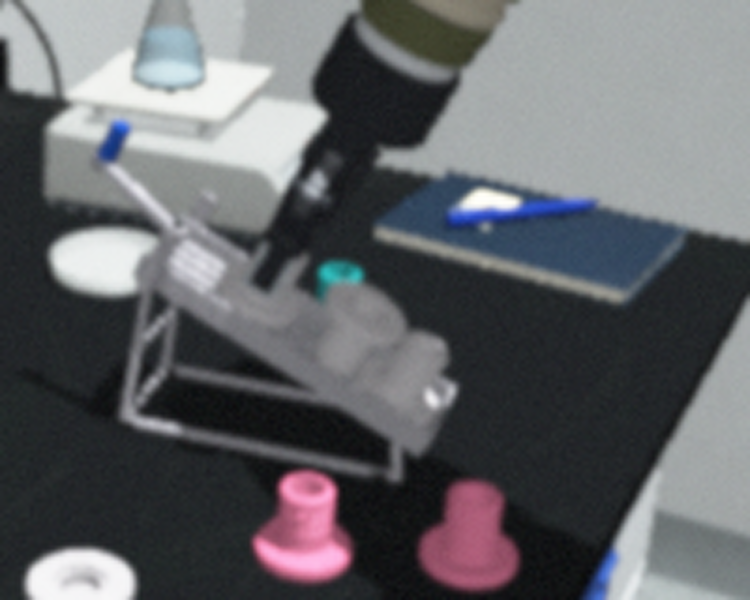

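View pics/bw.png

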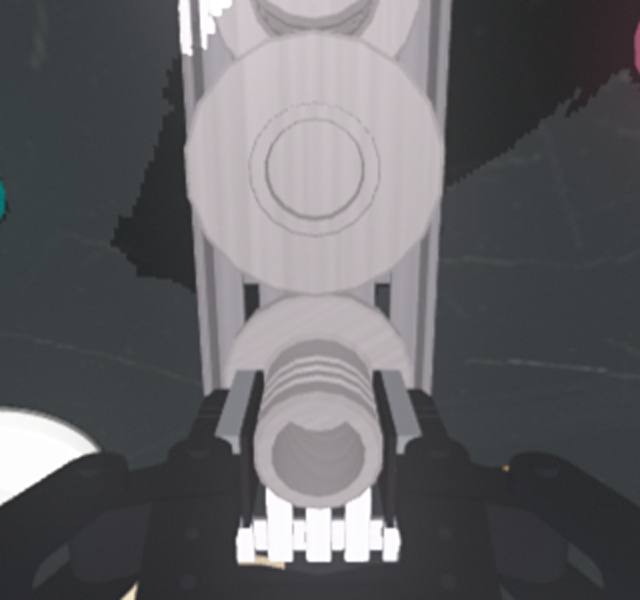

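Emit:
{"op": "step_arm", "data": {
  "targets": [
    [[0, 0, 0], [0.15, 0, 0], 2.5],
    [[0, 0, 0], [0.15, 0, 0], 2.5],
    [[0, 0, 0], [0.1, 0, 0], 2.5],
    [[0, 0, 0], [0.1, 0, 0], 2.5],
    [[0, 0, 0], [0.1, 0, 0], 2.5],
    [[0, 0, 0], [0.1, 0, 0], 2.5],
    [[0, 0, 0], [0, 0, 0], 2.5],
    [[0, 0, 0], [0, 0, 0], 2.5],
    [[0, 0, 0], [0, 0, 0], 2.5],
    [[0, 0, 0], [0, 0, 0], 2.5]
  ]
}}

```text
clock: 11.4
tcp_pos: [0.531, -0.0526, 0.0939]
orientation: [0.841, -0.038, 0.536, 0.06]
wrist_force: [-0.1, 0.3, -1.3]
finger_gap: 0.0285
```

```bash
python3 look.py c; python3 - <<'E'
from h import *
x=np.load('bs.npy'); c=cam('wrist',dict(tcp_pos=x[:3],orientation=x[3:]))
print(proj(c,[seat([.069,-.027,.044]),seat([.069,.027,.044]),seat([.042,0,.044]),seat([.096,0,.044])]).round(1),'meas',160+93,160+222,50+17,50+292/2)
E
```

```text
seat [ 0.1286 -0.0002  0.0157] F [-0.1  0.3 -1.3] gap 0.0285 t 11.4
[[251.9 135.4]
 [384.4 135.4]
 [318.2  63.2]
 [318.2 199. ]] meas 253 382 67 196.0
```

Emit:
{"op": "step_arm", "data": {
  "targets": [
    [[0, 0, 0], [0.1, 0, 0], 2.5],
    [[0, 0, 0], [0.1, 0, 0], 2.5],
    [[0, 0, 0], [0.1, 0, 0], 2.5],
    [[0, 0, 0], [0, 0, 0], 2.5],
    [[0, 0, 0], [0, 0, 0], 2.5],
    [[0, 0, 0], [0, 0, 0], 2.5],
    [[0, 0, 0], [0, 0, 0], 2.5],
    [[0, 0, 0], [0, 0, 0], 2.5],
    [[0, 0, 0], [0, 0, 0], 2.5],
    [[0, 0, 0], [0, 0, 0], 2.5]
  ]
}}

```text
clock: 12.5
tcp_pos: [0.5313, -0.0525, 0.0936]
orientation: [0.841, -0.038, 0.536, 0.06]
wrist_force: [-26.8, -1.1, 34.1]
finger_gap: 0.0285
```

```bash
python3 look.py d
```

```text
seat [ 0.1287 -0.0002  0.0153] F [-26.8  -1.1  34.1] gap 0.0285 t 12.5
```

View pics/dw.png

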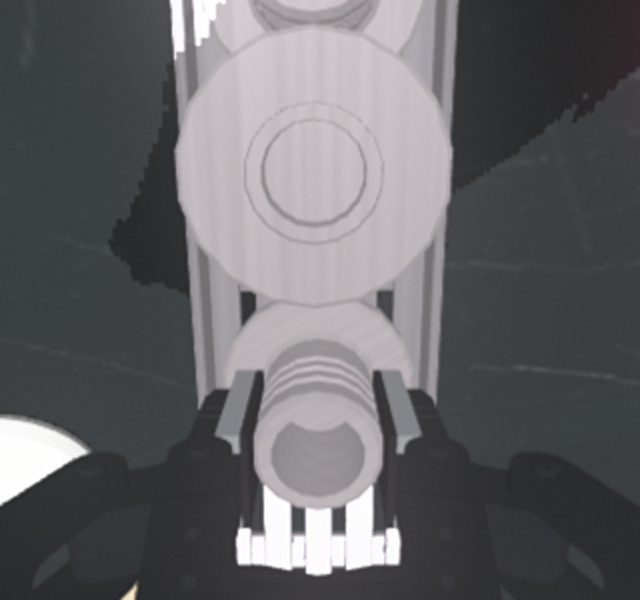

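Emit:
{"op": "step_arm", "data": {
  "targets": [
    [[0, 0, 0], [-0.25, 0, 0], 2.5],
    [[0, 0, 0], [0, 0, -0.1], 2.5],
    [[0, 0, 0], [0, 0, -0.2], 2.5],
    [[0, 0, 0], [0, 0, -0.3], 2.5],
    [[0, 0, 0], [0, 0, -0.3], 2.5],
    [[0, 0, 0], [0, 0, -0.3], 2.5],
    [[0, 0, 0], [0, 0, -0.3], 2.5],
    [[0, 0, 0], [0, 0, -0.2], 2.5],
    [[0, 0, 0], [0, 0, 0], 2.5],
    [[0, 0, 0], [0, 0, 0], 2.5]
  ]
}}

```text
clock: 13.6
tcp_pos: [0.5171, -0.0553, 0.0871]
orientation: [0.842, -0.039, 0.535, 0.06]
wrist_force: [-1.1, -0.7, 6.5]
finger_gap: 0.0286
```

```bash
python3 look.py e
```

```text
seat [ 0.1129 -0.0009  0.0156] F [-1.1 -0.7  6.5] gap 0.0286 t 13.6
```

View pics/ew.png

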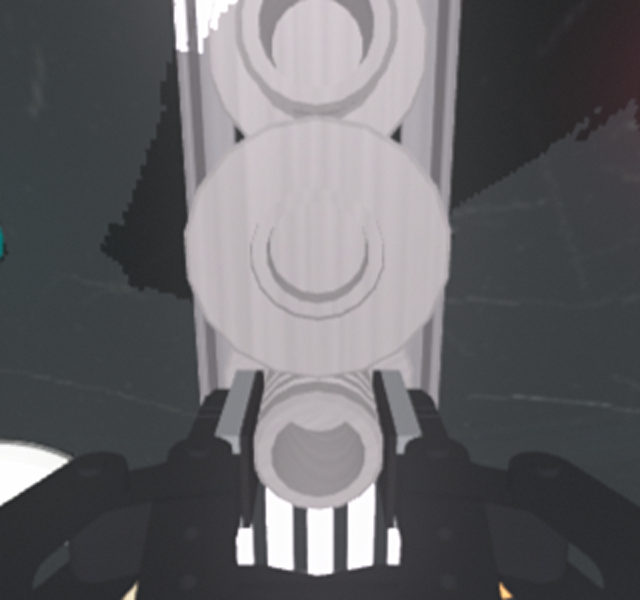

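Emit:
{"op": "step_arm", "data": {
  "targets": [
    [[0, 0, 0], [0, 0, -0.1], 2.5],
    [[0, 0, 0], [0, 0, -0.1], 2.5],
    [[0, 0, 0], [0, 0, -0.1], 2.5],
    [[0, 0, 0], [0, 0, 0], 2.5],
    [[0, 0, 0], [0, 0, 0], 2.5],
    [[0, 0, 0], [0, 0, 0], 2.5],
    [[0, 0, 0], [0, 0, 0], 2.5],
    [[0, 0, 0], [0, 0, 0], 2.5],
    [[0, 0, 0], [0, 0, 0], 2.5],
    [[0, 0, 0], [0, 0, 0], 2.5]
  ]
}}

```text
clock: 14.7
tcp_pos: [0.5147, -0.0557, 0.086]
orientation: [0.842, -0.039, 0.535, 0.06]
wrist_force: [0.4, -0.1, 5.6]
finger_gap: 0.0286
```

```bash
python3 look.py f
```

```text
seat [ 0.1102 -0.001   0.0156] F [ 0.4 -0.1  5.6] gap 0.0286 t 14.7
```

View pics/fw.png

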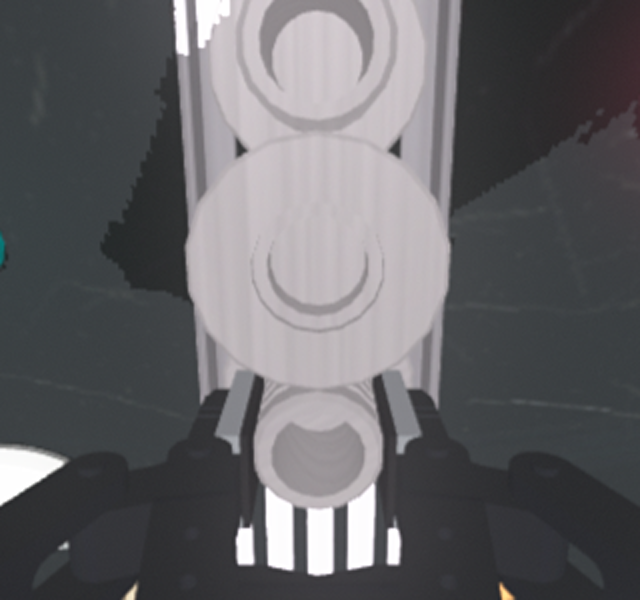

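Emit:
{"op": "step_arm", "data": {
  "targets": [
    [[0, 0, 0], [0, 0, 0], 3.2],
    [[0, 0, 0], [0, 0, 0], 4],
    [[0, 0, 0], [0, 0, 0], 4.5],
    [[0, 0, 0], [0, 0, 0], 4.5],
    [[0, 0, 0], [-0.5, 0, 0], 4.5],
    [[0, 0, 0], [-1.5, 0, 0], 4.5],
    [[0, 0, 0], [-3, 0, 0], 4.5],
    [[0, 0, 0], [-4, 0, 0], 4.5],
    [[0, 0, 0], [-3, 0, 0], 5.5],
    [[0, 0, 0], [0, 0, 0], 7.5]
  ]
}}

```text
clock: 15.8
tcp_pos: [0.4643, -0.0634, 0.1984]
orientation: [0.843, -0.04, 0.533, 0.059]
wrist_force: [0.6, 0.2, -0.2]
finger_gap: 0.068
```

```bash
python3 look.py g; python3 -c "
from h import *
plan([.5,.2,.2],Rtool(PSI,0))"
```

```text
seat [ 0.1116 -0.0015  0.139 ] F [ 0.6  0.2 -0.2] gap 0.068 t 15.8
t 15.9 tcp [ 0.4634 -0.0627  0.1947] gap 0.0752 | rot [ 0.   25.11  0.08] shift(after rot) cm [-0.53 25.48  7.35] len 26.53
```

View pics/gw.png

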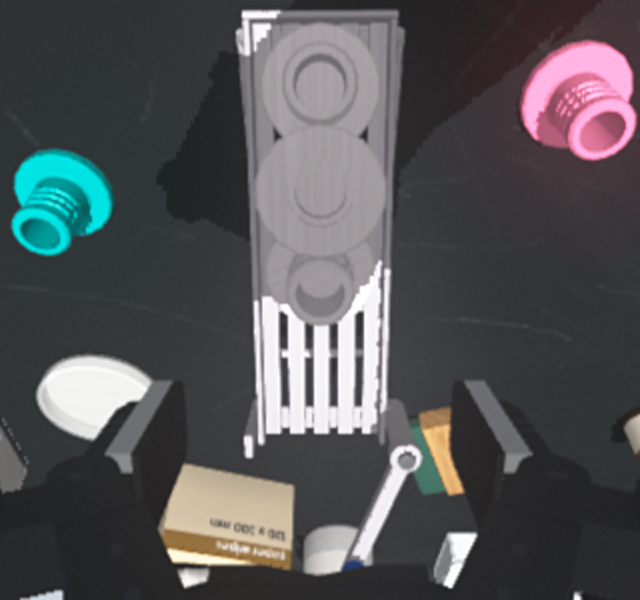

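View pics/gs.png

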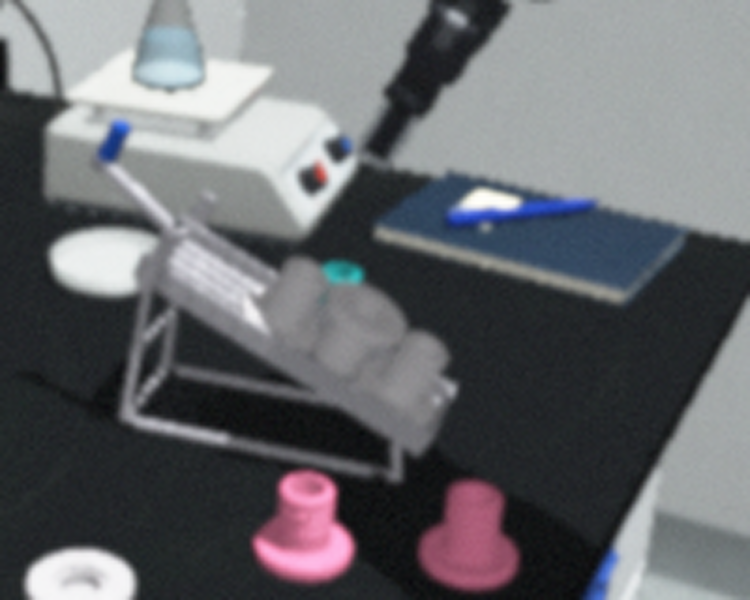

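Emit:
{"op": "step_arm", "data": {
  "targets": [
    [[0, 6.2, 0], [0, 0, 0], 8.5],
    [[0, 6.3, 0], [0, 0, 0], 8.5],
    [[0, 6.3, 0], [0, 0, 0], 8.5],
    [[0, 6.2, 0], [0, 0, 0], 8.5],
    [[0, 0, 0], [0, 4.2, 1.2], 8.5],
    [[0, 0, 0], [0, 4.3, 1.2], 8.5],
    [[0, 0, 0], [0, 4.3, 1.3], 8.5],
    [[0, 0, 0], [0, 4.3, 1.2], 8.5],
    [[0, 0, 0], [0, 4.2, 1.2], 8.5],
    [[0, 0, 0], [0, 4.2, 1.2], 8.5]
  ]
}}

```text
clock: 16.9
tcp_pos: [0.4984, 0.2025, 0.1916]
orientation: [0.704, -0.051, 0.706, 0.05]
wrist_force: [0.4, -0.5, 1.0]
finger_gap: 0.0849
```

Emit:
{"op": "step_arm", "data": {
  "targets": [
    [[0, 0, 0], [2, 0, 0], 8.5],
    [[0, 0, 0], [3, 0, 0], 8.5],
    [[0, 0, 0], [2, 0, 0], 8.5],
    [[0, 0, 0], [0, 0, 0], 8.5],
    [[0, 0, 0], [0, 0, 0], 8.5],
    [[0, 0, 0], [0, 0, 0], 8.5],
    [[0, 0, 0], [0, 0, 0], 8.5],
    [[0, 0, 0], [0, 0, 0], 8.5],
    [[0, 0, 0], [0, 0, 0], 8.5],
    [[0, 0, 0], [0, 0, 0], 8.5]
  ]
}}

```text
clock: 17.9
tcp_pos: [0.4993, 0.2005, 0.1242]
orientation: [0.706, -0.05, 0.705, 0.05]
wrist_force: [0.2, -0.1, 0.6]
finger_gap: 0.0851
```

```bash
python3 look.py i; python3 - <<'E'
from h import *
plan([.504,.2025,.03],Rtool(PSI,0))
x=np.load('is.npy'); c=cam('wrist',dict(tcp_pos=x[:3],orientation=x[3:]))
print(proj(c,[[.504,.2025,.044]]), 'zoom',(proj(c,[[.504,.2025,.044]])-[160,50])*2)
for d in silhouettes('wrist','flange_d')[:5]:
    e=d['extent']; print(d['p'],e,onz(c,e[0]+e[2]/2,e[1]+e[3]/2,.044))
E
```

```text
seat [0.1455 0.2548 0.0413] F [ 0.2 -0.1  0.6] gap 0.0851 t 17.9
t 18.0 tcp [0.4992 0.2005 0.124 ] gap 0.0852 | rot [ 0.01  0.02 -0.01] shift(after rot) cm [9.4  0.13 0.51] len 9.41
[[319.51690575 208.70312017]] zoom [[319.03381149 317.40624035]]
0.83 [86.1, 0.0, 70.6, 30.2] [0.38703723 0.05052864 0.044     ]
0.81 [127.8, 78.1, 78.7, 64.1] [0.44466697 0.08106346 0.044     ]
0.58 [288.4, 176.8, 69.0, 70.0] [0.50621715 0.20558391 0.044     ]
```

View pics/iw.png

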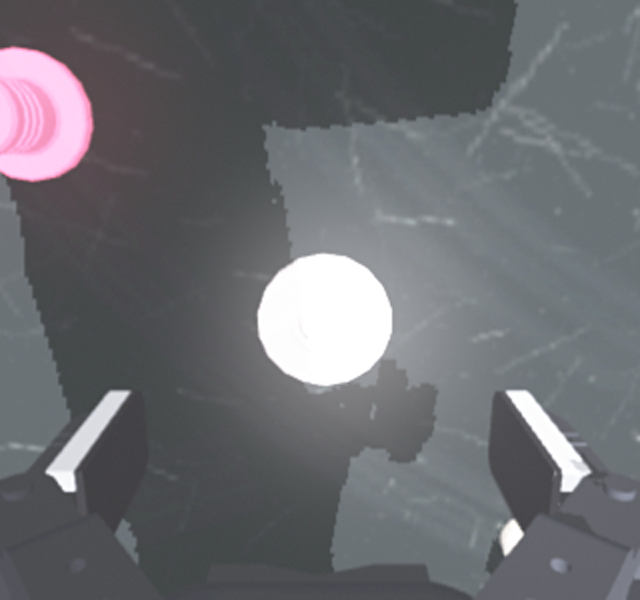

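Emit:
{"op": "step_arm", "data": {
  "targets": [
    [[0, 0, 0], [1.5, 0.4, 0.6], 8.5],
    [[0, 0, 0], [2.5, 0, 0], 8.5],
    [[0, 0, 0], [2.5, 0, 0], 8.5],
    [[0, 0, 0], [2, 0, 0], 8.5],
    [[0, 0, 0], [1.5, 0, 0], 8.5],
    [[0, 0, 0], [0, 0, 0], 7.5],
    [[0, 0, 0], [0, 0, 0], 6.5],
    [[0, 0, 0], [0, 0, 0], 5.8],
    [[0, 0, 0], [0, 0, 0], 5],
    [[0, 0, 0], [0, 0, 0], 5]
  ],
  "force": 50
}}

```text
clock: 19.05
tcp_pos: [0.5056, 0.2056, 0.0251]
orientation: [0.706, -0.05, 0.704, 0.051]
wrist_force: [-0.2, -0.4, 4.7]
finger_gap: 0.0519
```

```bash
python3 look.py j;python3 -c "
from h import *
plan([.504,.2025,.03],Rtool(PSI,0))"
```

```text
seat [ 0.11    0.2589 -0.0515] F [-0.2 -0.4  4.7] gap 0.0519 t 19.05
t 19.15 tcp [0.5056 0.2056 0.025 ] gap 0.0519 | rot [ 0.01  0.16 -0.02] shift(after rot) cm [-0.5  -0.28 -0.2 ] len 0.6
```

View pics/jw.png

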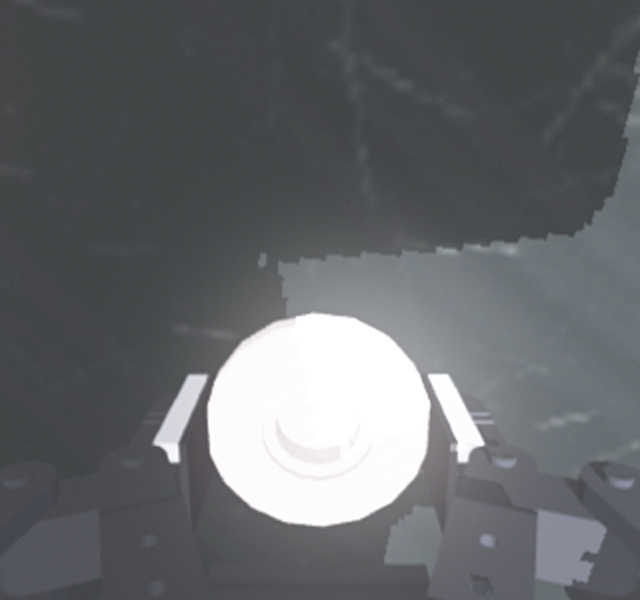

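Emit:
{"op": "step_arm", "data": {
  "targets": [
    [[0, 0, 0], [-0.5, 0, 0], 5],
    [[0, 0, 0], [-1.5, 0, 0], 5],
    [[0, 0, 0], [-3, 0, 0], 5],
    [[0, 0, 0], [-4, 0, 0], 5],
    [[0, 0, 0], [-4, 0, 0], 5],
    [[0, 0, 0], [-4, 0, 0], 5],
    [[0, -6.2, 0], [0, 0, 0], 5],
    [[0, -6.3, 0], [0, 0, 0], 5],
    [[0, -6.3, 0], [0, 0, 0], 5],
    [[0, -6.2, 0], [0, 0, 0], 5]
  ]
}}

```text
clock: 20.15
tcp_pos: [0.5039, 0.2052, 0.1942]
orientation: [0.842, -0.038, 0.534, 0.06]
wrist_force: [-0.2, 0.4, -1.8]
finger_gap: 0.0518
```

```bash
python3 look.py k;python3 -c "
from h import *
plan(seat([.157,0.001,.1]),Rtool(PSI,25))
x=np.load('js.npy'); c=cam('wrist',dict(tcp_pos=x[:3],orientation=x[3:])); print(onz(c,160+319/2,50+420/2,.044))"
```

```text
seat [0.1799 0.2588 0.1025] F [-0.2  0.4 -1.8] gap 0.0518 t 20.15
t 20.25 tcp [0.4973 0.204  0.1891] gap 0.0517 | rot [ 0.09 -0.46  0.01] shift(after rot) cm [  0.07 -25.76  -1.46] len 25.8
[0.50298897 0.20604166 0.044     ]
```

View pics/kw.png

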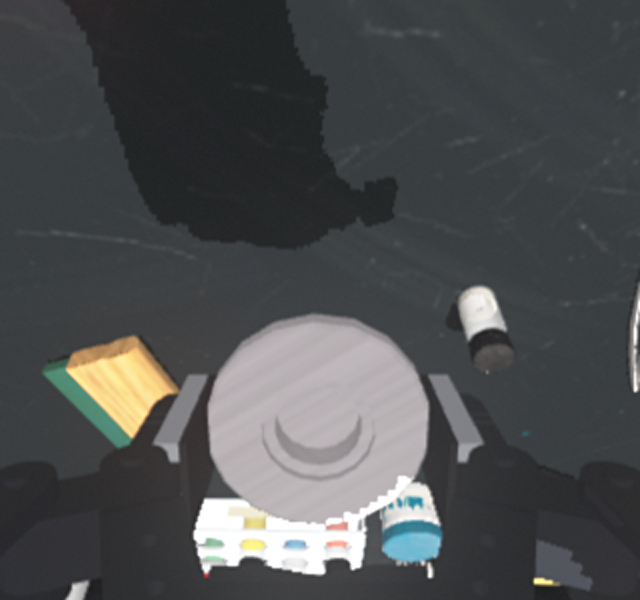

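Emit:
{"op": "step_arm", "data": {
  "targets": [
    [[0, -0.4, 0], [0, -2.5, 0], 5],
    [[0, 0, 0], [0, -3.5, -0.2], 5],
    [[0, 0, 0], [0, -4, -0.2], 5],
    [[0, 0, 0], [0, -4, -0.2], 5],
    [[0, 0, 0], [0, -4, -0.2], 5],
    [[0, 0, 0], [0, -3.5, -0.2], 5],
    [[0, 0, 0], [0, -2.8, -0.2], 5],
    [[0, 0, 0], [0, -1.5, 0], 5],
    [[0, 0, 0], [0, 0, 0], 5],
    [[0, 0, 0], [0, 0, 0], 5]
  ]
}}

```text
clock: 21.25
tcp_pos: [0.5312, -0.0523, 0.1891]
orientation: [0.843, -0.037, 0.533, 0.06]
wrist_force: [-0.1, 0.0, -1.2]
finger_gap: 0.0518
```

```bash
python3 look.py l;python3 -c "
from h import *
plan(seat([.160,0.0,.035]),Rtool(PSI,25))"
```

```text
seat [1.690e-01 1.000e-04 1.019e-01] F [-0.1  0.  -1.2] gap 0.0518 t 21.25
t 21.35 tcp [ 0.5307 -0.0511  0.1887] gap 0.0515 | rot [ 0.03  0.35 -0.07] shift(after rot) cm [ 6.67 -0.13 -0.85] len 6.73
```

View pics/lw.png

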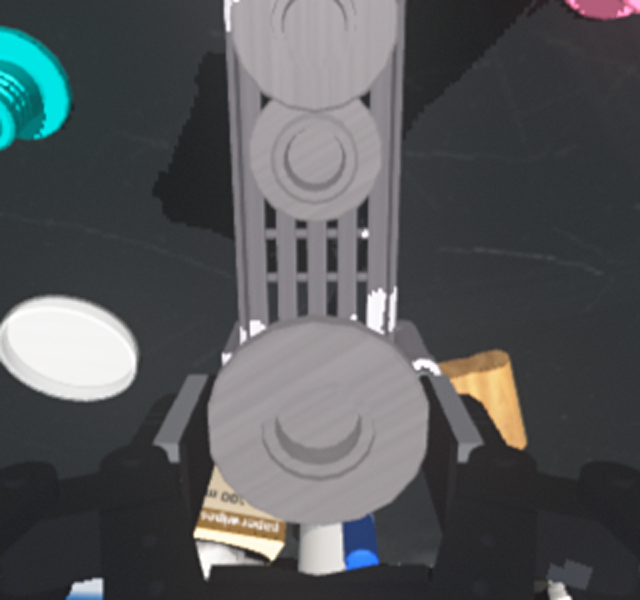

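View pics/ls.png

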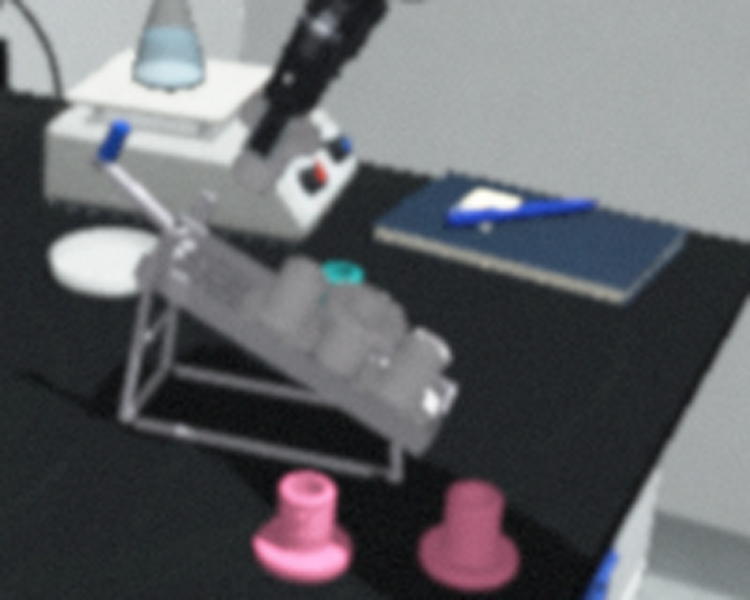

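Emit:
{"op": "step_arm", "data": {
  "targets": [
    [[0, 0.35, 0], [0, -0.05, -0.4], 5],
    [[0, 0, 0], [0, -0.05, -0.4], 5],
    [[0, 0, 0], [1, 0, 0], 5],
    [[0, 0, 0], [1.8, 0, 0], 5],
    [[0, 0, 0], [1.8, 0, 0], 5],
    [[0, 0, 0], [1.4, 0, 0], 5],
    [[0, 0, 0], [0.6, 0, 0], 5],
    [[0, 0, 0], [0, 0, 0], 5],
    [[0, 0, 0], [0, 0, 0], 5],
    [[0, 0, 0], [0, 0, 0], 5]
  ]
}}

```text
clock: 22.35
tcp_pos: [0.5514, -0.0498, 0.1262]
orientation: [0.842, -0.038, 0.535, 0.06]
wrist_force: [0.5, -0.3, -0.5]
finger_gap: 0.052
```

```bash
python3 look.py m;python3 -c "
from h import *
x=np.load('ls.npy'); c=cam('wrist',dict(tcp_pos=x[:3],orientation=x[3:]));n=RR()[:,2]
P,d=ray(c,160+317/2,50+155/2); q=P+d*(n@(seat([0,0,.044])-P))/(n@d); print('c tube end',toseat(q).round(4))
plan(seat([.160,0.0,.0242]),Rtool(PSI,25))"
```

```text
seat [ 0.1609 -0.0003  0.0363] F [ 0.5 -0.3 -0.5] gap 0.052 t 22.35
c tube end [0.1096 0.0007 0.044 ]
t 22.45 tcp [ 0.5514 -0.0499  0.1263] gap 0.0521 | rot [0.02 0.13 0.03] shift(after rot) cm [ 1.22  0.04 -0.09] len 1.22
```

View pics/mw.png

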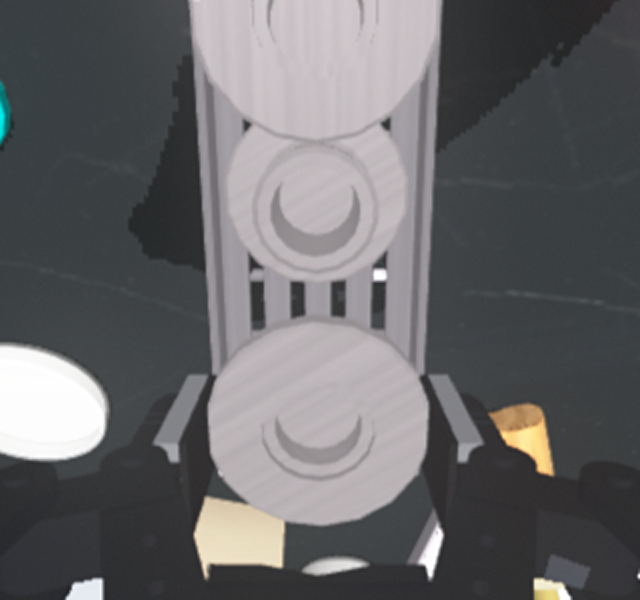

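View pics/ms.png

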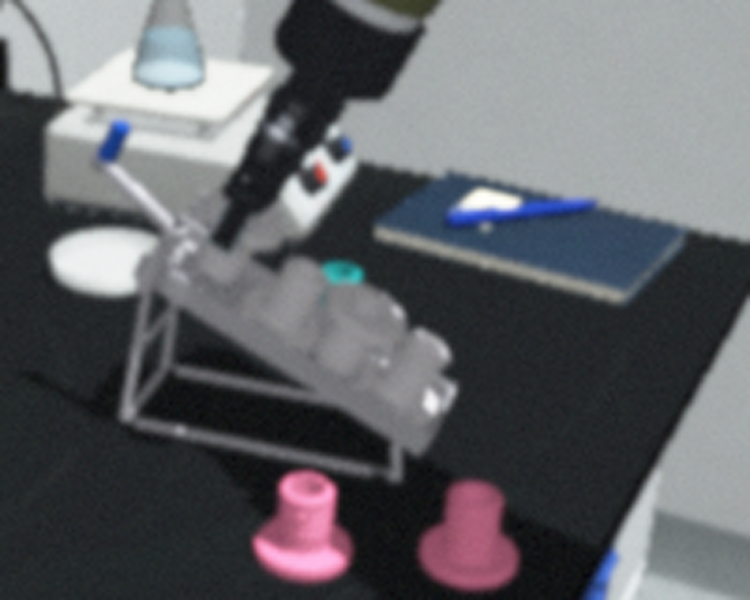

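Emit:
{"op": "step_arm", "data": {
  "targets": [
    [[0, 0, 0], [0.4, 0, 0], 5],
    [[0, 0, 0], [0.3, 0, 0], 5],
    [[0, 0, 0], [0.15, 0, 0], 5],
    [[0, 0, 0], [0.1, 0, 0], 5],
    [[0, 0, 0], [0.1, 0, 0], 5],
    [[0, 0, 0], [0.1, 0, 0], 5],
    [[0, 0, 0], [0, 0, 0], 5],
    [[0, 0, 0], [0, 0, 0], 5],
    [[0, 0, 0], [0, 0, 0], 5],
    [[0, 0, 0], [0, 0, 0], 5]
  ]
}}

```text
clock: 23.45
tcp_pos: [0.5557, -0.049, 0.1156]
orientation: [0.842, -0.038, 0.535, 0.06]
wrist_force: [-6.1, 0.3, 6.0]
finger_gap: 0.052
```

```bash
python3 look.py n
```

```text
seat [ 0.1604 -0.0002  0.0249] F [-6.1  0.3  6. ] gap 0.052 t 23.45
```

View pics/nw.png

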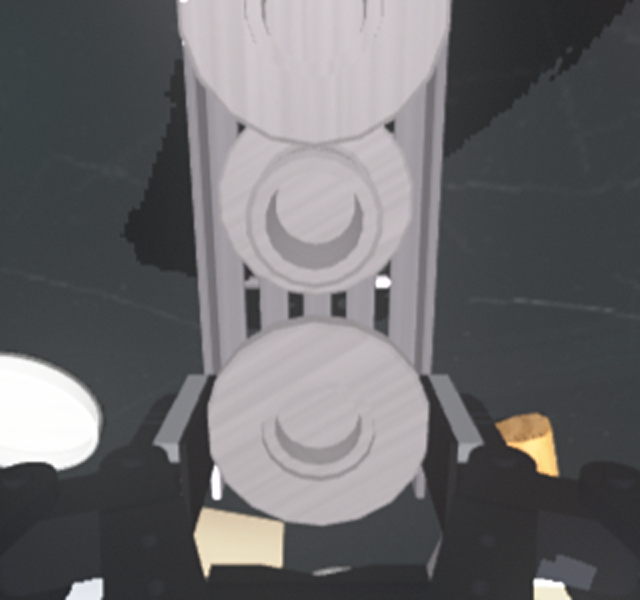

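Emit:
{"op": "step_arm", "data": {
  "targets": [
    [[0, 0, 0], [-0.03, 0, 0], 5],
    [[0, 0, 0], [0, 0, -0.1], 5],
    [[0, 0, 0], [0, 0, -0.15], 5],
    [[0, 0, 0], [0, 0, -0.15], 5],
    [[0, 0, 0], [0, 0, -0.15], 5],
    [[0, 0, 0], [0, 0, -0.1], 5],
    [[0, 0, 0], [0, 0, 0], 5],
    [[0, 0, 0], [0, 0, 0], 5],
    [[0, 0, 0], [0, 0, 0], 5],
    [[0, 0, 0], [0, 0, 0], 5]
  ]
}}

```text
clock: 24.55
tcp_pos: [0.551, -0.0502, 0.1135]
orientation: [0.842, -0.039, 0.535, 0.06]
wrist_force: [0.1, 2.0, 5.5]
finger_gap: 0.052
```

```bash
python3 look.py o
```

```text
seat [ 0.1551 -0.0007  0.025 ] F [0.1 2.  5.5] gap 0.052 t 24.55
```

View pics/ow.png

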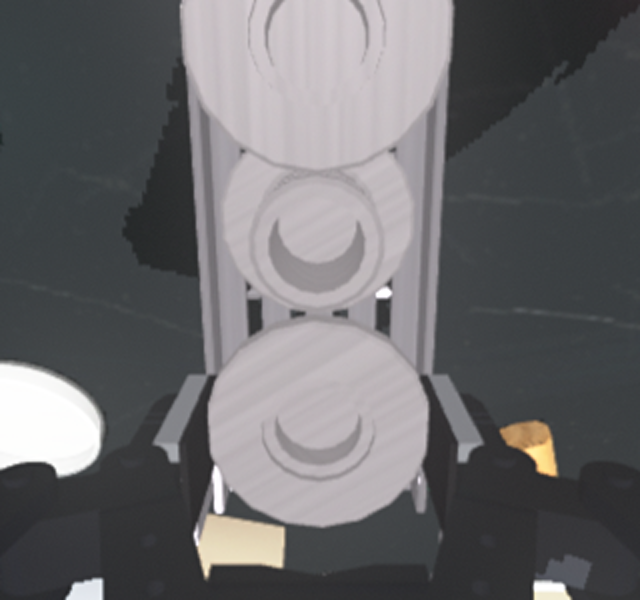

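View pics/os.png

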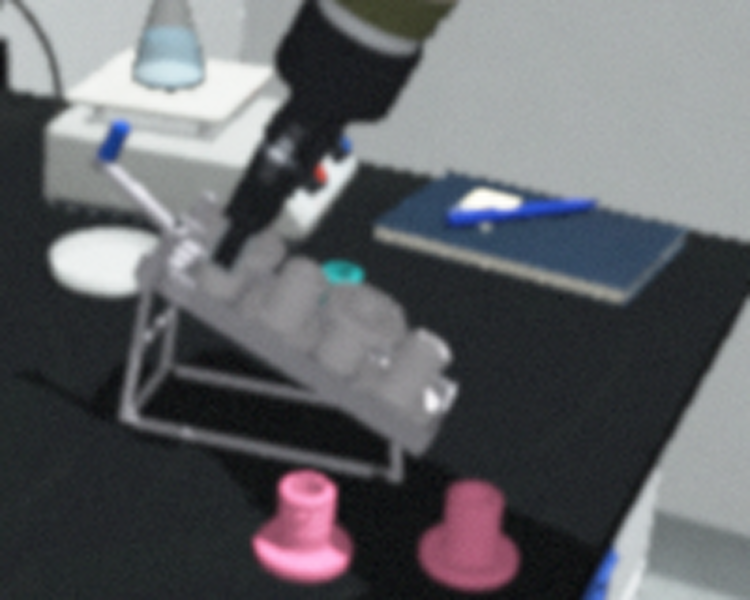

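Emit:
{"op": "step_arm", "data": {
  "targets": [
    [[0, 0, 0], [0, 0, -0.1], 5],
    [[0, 0, 0], [0, 0, -0.1], 5],
    [[0, 0, 0], [0, 0, 0], 5],
    [[0, 0, 0], [0, 0, 0], 5],
    [[0, 0, 0], [0, 0, 0], 5.6],
    [[0, 0, 0], [0, 0, 0], 6.2],
    [[0, 0, 0], [0, 0, 0], 6.8],
    [[0, 0, 0], [-0.5, 0, 0], 6.8],
    [[0, 0, 0], [-1.5, 0, 0], 6.8],
    [[0, 0, 0], [-3, 0, 0], 6.8]
  ]
}}

```text
clock: 25.65
tcp_pos: [0.5255, -0.0525, 0.1553]
orientation: [0.84, -0.038, 0.537, 0.061]
wrist_force: [0.8, -0.3, -0.6]
finger_gap: 0.068
```

Emit:
{"op": "step_arm", "data": {
  "targets": [
    [[0, 0, 0], [-4, 0, 0], 6.8],
    [[0, 0, 0], [-3, 0, 0], 6.8],
    [[0, 0, 0], [0, 0, 0], 5],
    [[0, 0, 0], [0, 0, 0], 4],
    [[0, 0, 0], [0, 0, 0], 4],
    [[0, 0, 0], [0, 0, 0], 4],
    [[0, 0, 0], [0, 0, 0], 4],
    [[0, 0, 0], [0, 0, 0], 4],
    [[0, 0, 0], [0, 0, 0], 4],
    [[0, 0, 0], [0, 0, 0], 4]
  ]
}}

```text
clock: 26.65
tcp_pos: [0.4978, -0.0573, 0.2201]
orientation: [0.841, -0.038, 0.536, 0.06]
wrist_force: [0.6, 0.2, -0.5]
finger_gap: 0.0396
```

```bash
python3 look.py p; python3 -c "
from h import *
th=1.19
k=[.191+.066*np.sin(th),.039-.066*np.cos(th),.057]
x=np.load('ps.npy'); c=cam('wrist',dict(tcp_pos=x[:3],orientation=x[3:])); print('knob zoom', (proj(c,[seat(k)])-[160,50])*2, seat(k))
print((proj(c,[seat([.153,0,.044]),seat([.111,0,.044]),seat([.069,0,.044]),seat([.027,0,.044])])-[160,50])*2)"
```

```text
seat [ 1.516e-01 -1.000e-04  1.443e-01] F [ 0.6  0.2 -0.5] gap 0.0396 t 26.65
knob zoom [[347.79419084 511.72382168]] [ 0.62261881 -0.0246268   0.18357445]
[[316.08489162 295.82923136]
 [316.00913311 198.06667613]
 [315.92569519  90.39422104]
 [315.83334785 -28.77538716]]
```

View pics/pw.png

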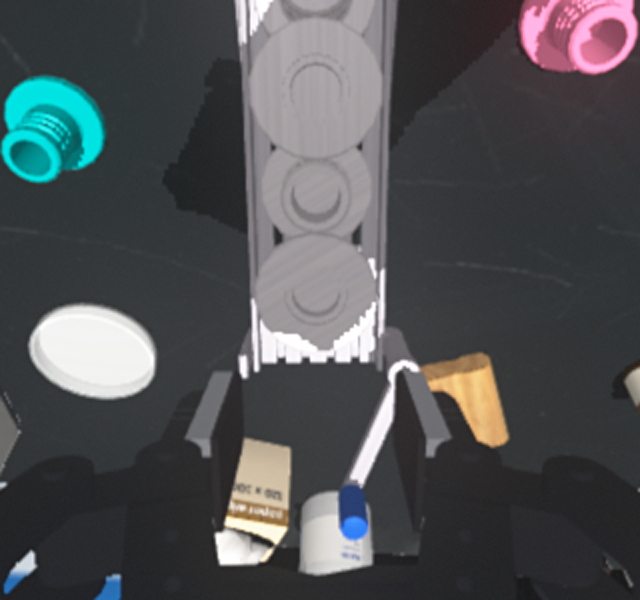

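View pics/ps.png

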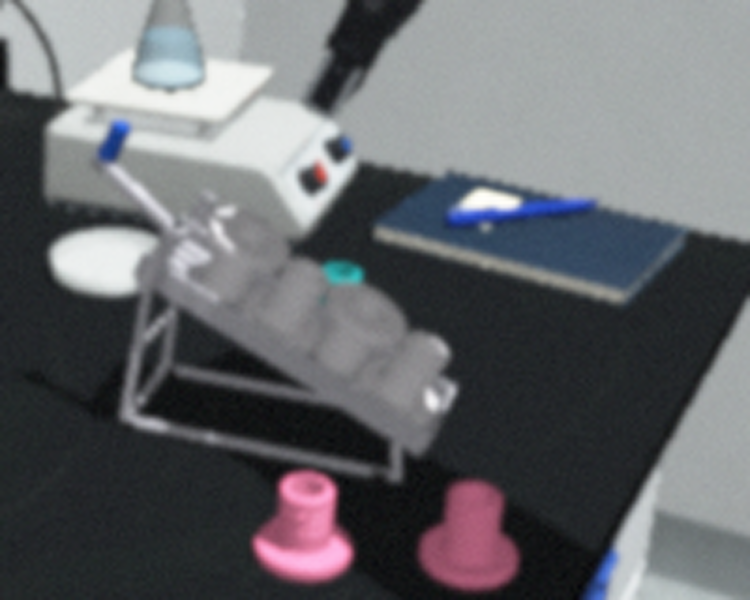

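```bash
python3 -c "
from h import *
x=np.load('ps.npy'); c=cam('wrist',dict(tcp_pos=x[:3],orientation=x[3:]));n=RR()[:,2]
for u,v,z in ((354,524,.070),(353,508,.057),(352,490,.044)):
  P,d=ray(c,160+u/2,50+v/2); q=P+d*(n@(seat([0,0,z])-P))/(n@d); s=toseat(q); print(s.round(4),np.arctan2(s[0]-.191,.039-s[1]),np.hypot(s[0]-.191,.039-s[1]))
P,d=ray(c,160+404/2,50+368/2); q=P+d*(n@(seat([0,0,.044])-P))/(n@d); print('hub',toseat(q))
plan(seat([.249,.012,.09]),Rtool(PSI,25))"
```

```text
[0.2489 0.0165 0.07  ] 1.1996166453814343 0.062168581879717966
[0.2503 0.0168 0.057 ] 1.2128967598961933 0.0633027462032485
[0.2497 0.0171 0.044 ] 1.2142280309206102 0.06267335033752683
hub [0.18673677 0.03944574 0.044     ]
t 26.75 tcp [ 0.4979 -0.0573  0.2203] gap 0.0399 | rot [ 0.01  0.05 -0.01] shift(after rot) cm [5.44 1.22 9.73] len 11.22
```

Emit:
{"op": "step_arm", "data": {
  "targets": [
    [[0, 0, 0], [0, 0.3, 2], 4],
    [[0, 0, 0], [0, 0.4, 2.5], 4],
    [[0, 0, 0], [0, 0.4, 2.5], 4],
    [[0, 0, 0], [0, 0.4, 2], 4],
    [[0, 0, 0], [0, 0.1, 1], 4],
    [[0, 0, 0], [2, 0, 0], 4],
    [[0, 0, 0], [2, 0, 0], 4],
    [[0, 0, 0], [1.4, 0, 0], 4],
    [[0, 0, 0], [0, 0, 0], 4],
    [[0, 0, 0], [0, 0, 0], 4]
  ]
}}

```text
clock: 27.75
tcp_pos: [0.6073, -0.0254, 0.2135]
orientation: [0.841, -0.038, 0.536, 0.06]
wrist_force: [0.8, -0.2, 0.1]
finger_gap: 0.0401
```

```bash
python3 look.py q; python3 -c "
from h import *
x=np.load('qs.npy'); c=cam('wrist',dict(tcp_pos=x[:3],orientation=x[3:])); print('knob zoom', (proj(c,[seat([.252,.016,z]) for z in (.07,.057,.044)])-[160,50])*2)
plan(seat([.252,.016,.053]),Rtool(PSI,25))"
```

```text
seat [0.2511 0.0159 0.0906] F [ 0.8 -0.2  0.1] gap 0.0401 t 27.75
knob zoom [[315.96599344 367.18976978]
 [315.98426671 351.35355067]
 [316.00026238 337.49117289]]
t 27.85 tcp [ 0.608  -0.0256  0.2148] gap 0.0403 | rot [0.01 0.12 0.02] shift(after rot) cm [ 3.85  0.04 -0.03] len 3.85
```

View pics/qw.png

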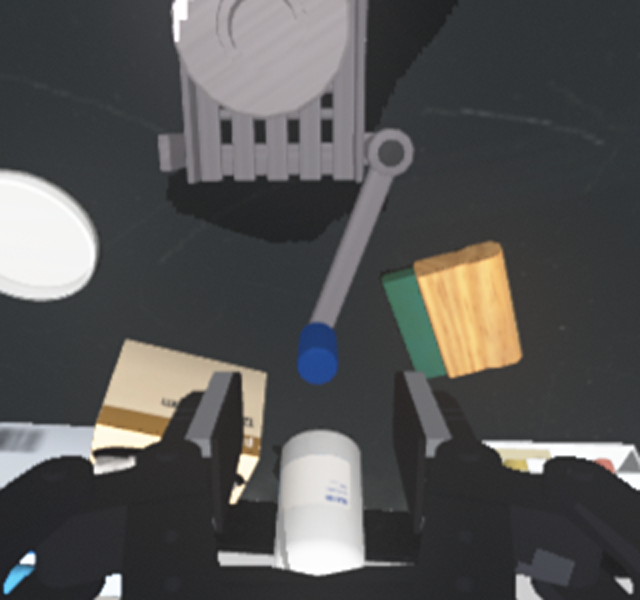

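View pics/qs.png

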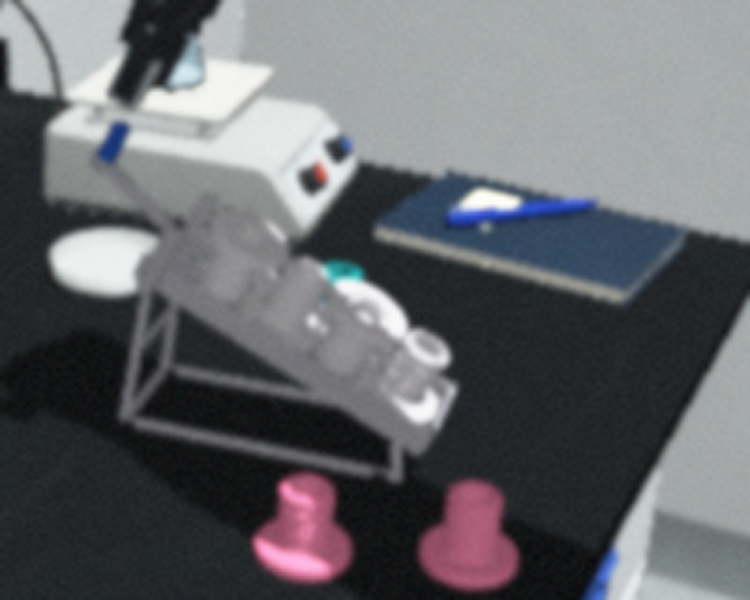

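Emit:
{"op": "step_arm", "data": {
  "targets": [
    [[0, 0, 0], [1, 0.05, 0], 4],
    [[0, 0, 0], [1.2, 0, 0], 4],
    [[0, 0, 0], [1, 0, 0], 4],
    [[0, 0, 0], [0.4, 0, 0], 4],
    [[0, 0, 0], [0, 0, 0], 3],
    [[0, 0, 0], [0, 0, 0], 2],
    [[0, 0, 0], [0, 0, 0], 1.3],
    [[0, 0, 0], [0, 0, 0], 1],
    [[0, 0, 0], [0, 0, 0], 1],
    [[0, 0, 0], [0, 0, 0], 1]
  ],
  "force": 20
}}

```text
clock: 28.85
tcp_pos: [0.6231, -0.0228, 0.1816]
orientation: [0.842, -0.038, 0.535, 0.06]
wrist_force: [-0.1, -0.7, -0.3]
finger_gap: 0.0116
```

```bash
python3 look.py r; python3 -c "
from h import *
s=toseat(get_state()['tcp_pos']); th0=np.arctan2(s[0]-.191,.039-s[1]); print(th0,np.hypot(s[0]-.191,.039-s[1]))
ths=np.linspace(th0,0,19); P=np.c_[.191+.066*np.sin(ths),.039-.066*np.cos(ths)]; print((np.diff(P,axis=0)*100)[:,::-1].round(2).tolist())"
```

```text
seat [0.2521 0.0162 0.0549] F [-0.1 -0.7 -0.3] gap 0.0116 t 28.85
1.213706256951377 0.06527702768547704
[[-0.41, -0.17], [-0.4, -0.2], [-0.38, -0.22], [-0.37, -0.25], [-0.35, -0.27], [-0.33, -0.3], [-0.31, -0.32], [-0.29, -0.34], [-0.27, -0.36], [-0.24, -0.37], [-0.22, -0.39], [-0.19, -0.4], [-0.16, -0.41], [-0.13, -0.42], [-0.1, -0.43], [-0.07, -0.44], [-0.04, -0.44], [-0.01, -0.44]]
```

View pics/rw.png

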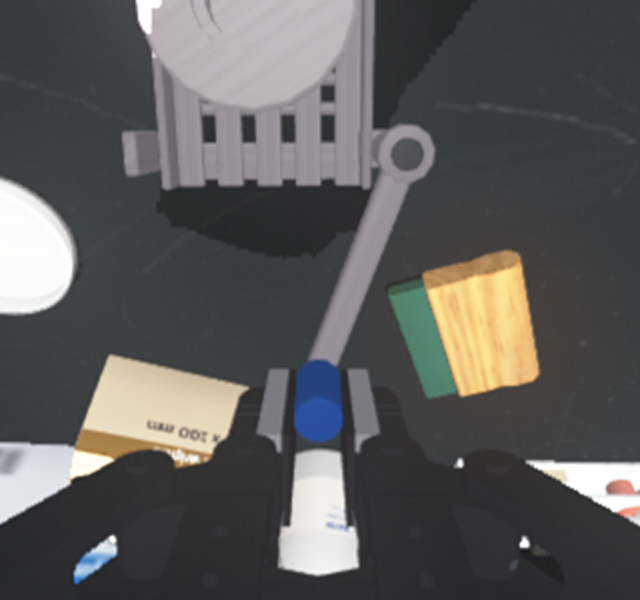

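Gripped (gap 11.6 mm, knob centred at about (319,400) in the zoom). Swing along the arc.

Emit:
{"op": "step_arm", "data": {
  "targets": [
    [[0, 0, 0], [0, -0.41, -0.17], 1],
    [[0, 0, 0], [0, -0.4, -0.2], 1],
    [[0, 0, 0], [0, -0.38, -0.22], 1],
    [[0, 0, 0], [0, -0.37, -0.25], 1],
    [[0, 0, 0], [0, -0.35, -0.27], 1],
    [[0, 0, 0], [0, -0.33, -0.3], 1],
    [[0, 0, 0], [0, -0.31, -0.32], 1],
    [[0, 0, 0], [0, -0.29, -0.34], 1],
    [[0, 0, 0], [0, -0.27, -0.36], 1],
    [[0, 0, 0], [0, 0, 0], 1]
  ]
}}

```text
clock: 29.95
tcp_pos: [0.605, -0.0572, 0.1707]
orientation: [0.841, -0.038, 0.536, 0.06]
wrist_force: [-2.3, 2.0, 4.5]
finger_gap: 0.0119
```

```bash
python3 look.py s1; python3 -c "
from h import *
s=toseat(get_state()['tcp_pos']); th0=np.arctan2(s[0]-.191,.039-s[1]); print(th0,np.hypot(s[0]-.191,.039-s[1]))
ths=np.linspace(th0,0,10); P=np.c_[.191+.066*np.sin(ths),.039-.066*np.cos(ths)]; P=np.vstack([s[:2],P[1:]]);print((np.diff(P,axis=0)*100)[:,::-1].round(2).tolist())"
```

```text
seat [ 0.2269 -0.0152  0.0546] F [-2.3  2.   4.5] gap 0.0119 t 29.95
0.5888682891875776 0.06498640245734769
[[-0.31, -0.31], [-0.2, -0.38], [-0.18, -0.39], [-0.15, -0.4], [-0.13, -0.41], [-0.1, -0.42], [-0.07, -0.43], [-0.04, -0.43], [-0.01, -0.43]]
```

View pics/s1w.png

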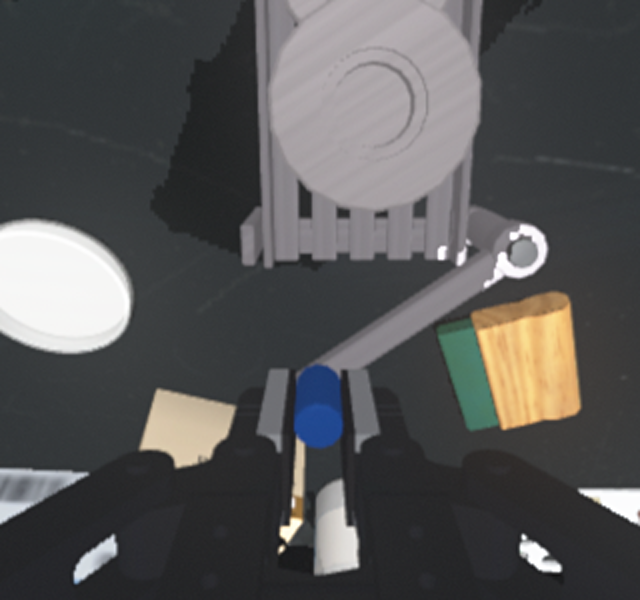

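Emit:
{"op": "step_arm", "data": {
  "targets": [
    [[0, 0, 0], [0, -0.25, -0.35], 1],
    [[0, 0, 0], [0, -0.2, -0.38], 1],
    [[0, 0, 0], [0, -0.18, -0.39], 1],
    [[0, 0, 0], [0, -0.15, -0.4], 1],
    [[0, 0, 0], [0, -0.13, -0.41], 1],
    [[0, 0, 0], [0, -0.1, -0.42], 1],
    [[0, 0, 0], [0, -0.06, -0.43], 1],
    [[0, 0, 0], [0, -0.03, -0.43], 1],
    [[0, 0, 0], [0, 0, -0.3], 1],
    [[0, 0, 0], [0, 0, 0], 1]
  ]
}}

```text
clock: 31.05
tcp_pos: [0.5754, -0.0733, 0.156]
orientation: [0.841, -0.039, 0.536, 0.059]
wrist_force: [-0.5, -4.5, 2.2]
finger_gap: 0.0118
```

```bash
python3 look.py s2; python3 -c "
from h import *
s=toseat(get_state()['tcp_pos']); th0=np.arctan2(s[0]-.191,.039-s[1]); print(th0,np.hypot(s[0]-.191,.039-s[1]))"
```

```text
seat [ 0.192  -0.027   0.0547] F [-0.5 -4.5  2.2] gap 0.0118 t 31.05
0.01896652719898758 0.06596686980283528
```

View pics/s2w.png

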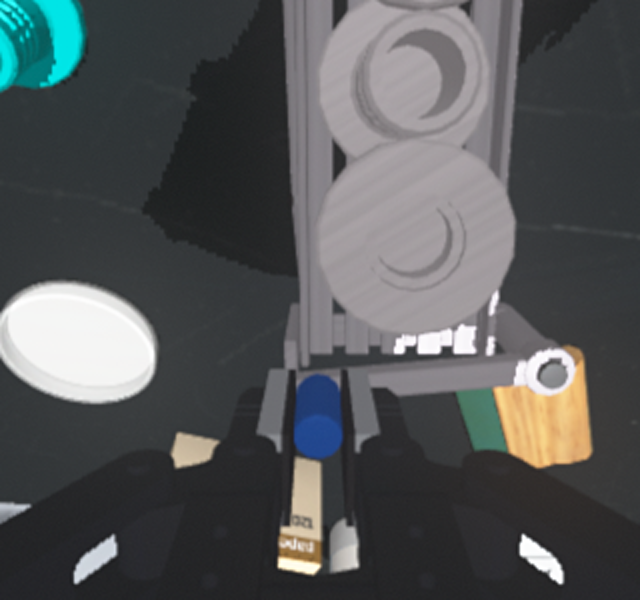

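Emit:
{"op": "step_arm", "data": {
  "targets": [
    [[0, 0, 0], [0, 0, -0.1], 1],
    [[0, 0, 0], [0, 0, -0.1], 1],
    [[0, 0, 0], [0, 0, -0.1], 1],
    [[0, 0, 0], [0, 0, -0.1], 1],
    [[0, 0, 0], [0, 0, 0], 1],
    [[0, 0, 0], [0, 0, 0], 1],
    [[0, 0, 0], [0, 0, 0], 1],
    [[0, 0, 0], [0, 0, 0], 1],
    [[0, 0, 0], [0, 0, 0], 1],
    [[0, 0, 0], [0, 0, 0], 1]
  ],
  "force": 40
}}

```text
clock: 32.15
tcp_pos: [0.5735, -0.0736, 0.1553]
orientation: [0.842, -0.039, 0.535, 0.059]
wrist_force: [3.5, -5.0, 1.7]
finger_gap: 0.0109
```

```bash
python3 look.py s3; python3 -c "
from h import *
s=get_state();print(RR().T@np.array(s['wrist_force']))"
```

```text
seat [ 0.1899 -0.0271  0.0548] F [ 3.5 -5.   1.7] gap 0.0109 t 32.15
[ 3.99940692 -5.5461015  -1.01760586]
```

View pics/s3w.png

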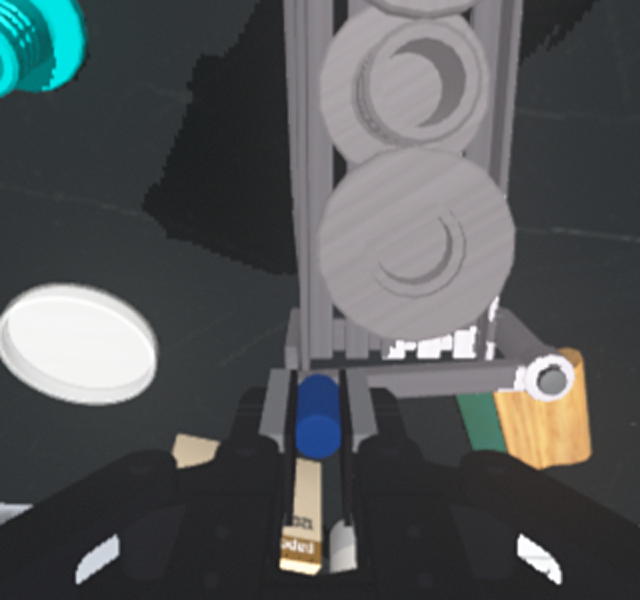

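Emit:
{"op": "step_arm", "data": {
  "targets": [
    [[0, 0, 0], [0, 0, -0.1], 1],
    [[0, 0, 0], [0, 0, -0.1], 1],
    [[0, 0, 0], [0, 0, -0.1], 1],
    [[0, 0, 0], [0, 0, -0.1], 1],
    [[0, 0, 0], [0, 0, 0], 1],
    [[0, 0, 0], [0, 0, 0], 1],
    [[0, 0, 0], [0, 0, 0], 1],
    [[0, 0, 0], [0, 0, 0], 1],
    [[0, 0, 0], [0, 0, 0], 1],
    [[0, 0, 0], [0, 0, 0], 1]
  ]
}}

```text
clock: 33.25
tcp_pos: [0.5691, -0.0744, 0.1531]
orientation: [0.842, -0.039, 0.535, 0.059]
wrist_force: [1.0, -6.4, 1.6]
finger_gap: 0.011
```

```bash
python3 look.py s4; python3 -c "
from h import *
s=get_state();print(RR().T@np.array(s['wrist_force']))
x=np.load('s4s.npy'); c=cam('wrist',dict(tcp_pos=x[:3],orientation=x[3:])); print('bar edge upper lower at y=-10,30, z=.044, theta 0', (proj(c,[seat([X,y,.044]) for X in (.187,.195) for y in (-.01,.028)])-[160,50])*2, 'hub',(proj(c,[seat([.191,.039,.044])])-[160,50])*2)"
```

```text
seat [ 0.185  -0.0272  0.0548] F [ 1.  -6.4  1.6] gap 0.011 t 33.25
[ 0.36596211 -6.82133182  1.62188276]
bar edge upper lower at y=-10,30, z=.044, theta 0 [[376.03761249 384.17180179]
 [509.20916584 384.28578507]
 [375.25972344 409.58183486]
 [506.67773623 409.70238426]] hub [[546.24502157 397.11226929]]
```

View pics/s4w.png

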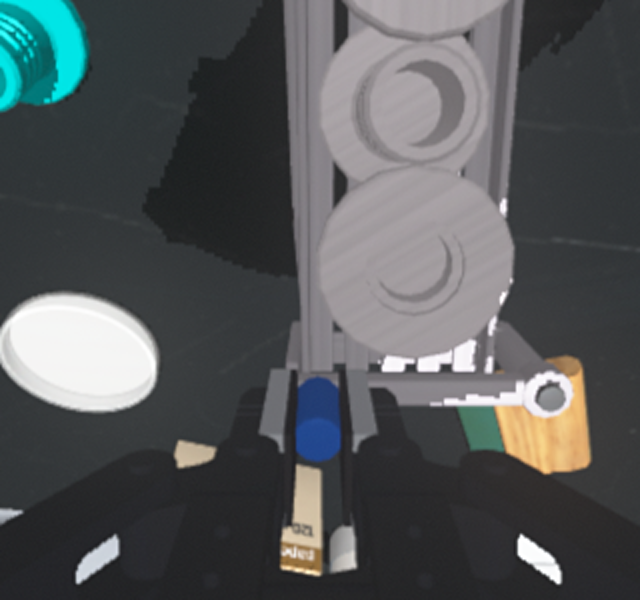

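Emit:
{"op": "step_arm", "data": {
  "targets": [
    [[0, 0, 0], [0, 0, -0.1], 1],
    [[0, 0, 0], [0, 0, -0.1], 1],
    [[0, 0, 0], [0, 0, -0.1], 1],
    [[0, 0, 0], [0, 0, 0], 1],
    [[0, 0, 0], [0, 0, 0], 1],
    [[0, 0, 0], [0, 0, 0], 1],
    [[0, 0, 0], [0, 0, 0], 1],
    [[0, 0, 0], [0, 0, 0], 1],
    [[0, 0, 0], [0, 0, 0], 1],
    [[0, 0, 0], [0, 0, 0], 1]
  ]
}}

```text
clock: 34.35
tcp_pos: [0.5688, -0.0745, 0.1532]
orientation: [0.843, -0.04, 0.533, 0.06]
wrist_force: [9.9, -4.8, -0.8]
finger_gap: 0.0112
```

```bash
python3 look.py s5; python3 -c "
from h import *
s=get_state();print(RR().T@np.array(s['wrist_force']))"
```

```text
seat [ 0.1848 -0.0272  0.055 ] F [ 9.9 -4.8 -0.8] gap 0.0112 t 34.35
[ 7.38884792 -5.26861075 -4.34012985]
```

View pics/s5w.png

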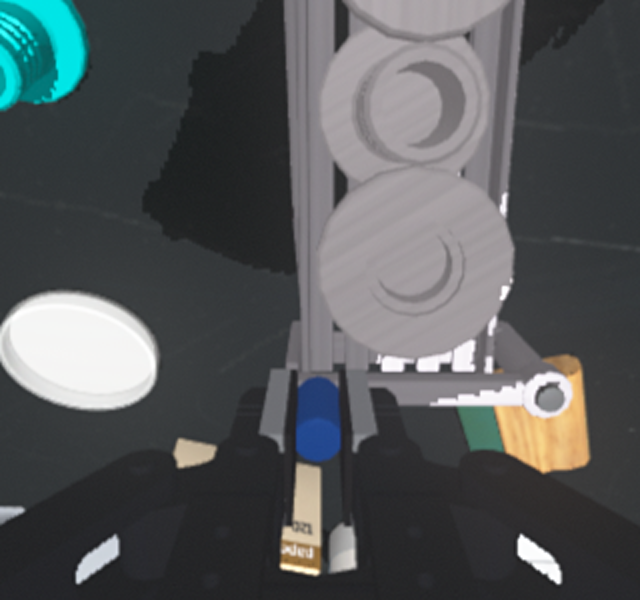

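Emit:
{"op": "step_arm", "data": {
  "targets": [
    [[0, 0, 0], [0, 0, 0.2], 1],
    [[0, 0, 0], [0, 0, 0], 1.6],
    [[0, 0, 0], [0, 0, 0], 2.5],
    [[0, 0, 0], [0, 0, 0], 3],
    [[0, 0, 0], [0, 0, 0], 3],
    [[0, 0, 0], [-0.5, 0, 0], 3],
    [[0, 0, 0], [-2, 0, 0], 3],
    [[0, 0, 0], [-4, 0, 0], 3],
    [[0, 0, 0], [-4, 0, 0], 3],
    [[0, 0, 0], [-2, 0, 0], 3]
  ]
}}

```text
clock: 35.45
tcp_pos: [0.5151, -0.081, 0.2693]
orientation: [0.842, -0.039, 0.534, 0.06]
wrist_force: [0.8, 0.0, 0.8]
finger_gap: 0.0304
```

Emit:
{"op": "step_arm", "data": {
  "targets": [
    [[0, 0, 0], [0, 1, -1], 3],
    [[0, 0, 0], [0, 1, -2], 3],
    [[0, 0, 0], [0, 0.7, -3], 3],
    [[0, 0, 0], [0, 0, -3], 3],
    [[0, 0, 0], [0, 0, -1], 3],
    [[0, 0, 0], [0, 0, 0], 3],
    [[0, 0, 0], [0, 0, 0], 3],
    [[0, 0, 0], [0, 0, 0], 3],
    [[0, 0, 0], [0, 0, 0], 3],
    [[0, 0, 0], [0, 0, 0], 3]
  ]
}}

```text
clock: 36.45
tcp_pos: [0.4223, -0.0669, 0.2234]
orientation: [0.842, -0.038, 0.535, 0.06]
wrist_force: [0.1, 0.2, 0.3]
finger_gap: 0.0298
```

```bash
python3 look.py u; python3 - <<'E'
from h import *
im=read_camera('top'); cv2.imwrite('pics/topf.png',cv2.resize(im[140:290,230:450,::-1],None,fx=3.6,fy=3.6,interpolation=cv2.INTER_CUBIC))
x=np.load('us.npy'); c=cam('wrist',dict(tcp_pos=x[:3],orientation=x[3:]))
for y in(.03,-.02): print((proj(c,[seat([X,y,.044]) for X in (.187,.195)])-[160,50])*2)
print((proj(c,[seat([X,0,.044]) for X in (.153,.111,.069,.027)])-[160,50])*2)
E
```

```text
seat [0.0839 0.0011 0.1794] F [0.1 0.2 0.3] gap 0.0298 t 36.45
[[369.6234923  458.87788928]
 [369.2516911  471.89527052]]
[[276.87682405 458.93104014]
 [277.15456083 471.95171076]]
[[313.90311018 401.46532041]
 [313.7989293  325.40837266]
 [313.6861372  243.06482388]
 [313.56362018 153.62162972]]
```

View pics/uw.png

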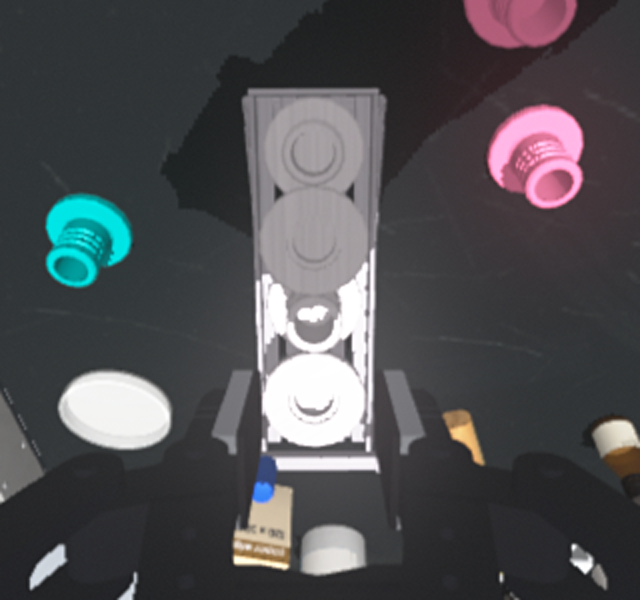

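View pics/us.png

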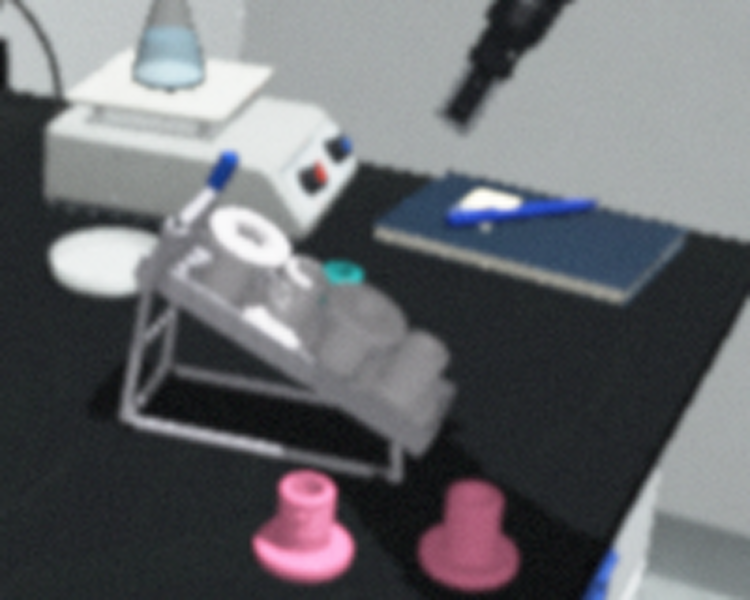

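View pics/topf.png

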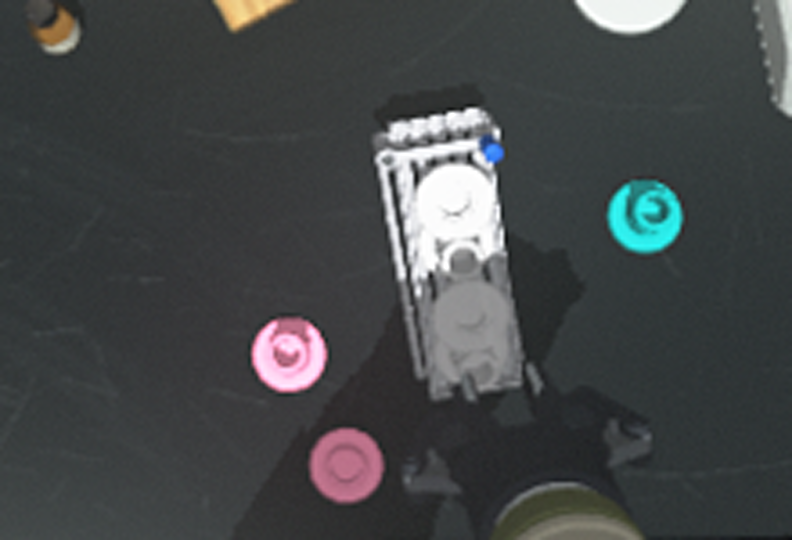

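```bash
python3 - <<'E'
from h import *
x=np.load('us.npy'); c=cam('wrist',dict(tcp_pos=x[:3],orientation=x[3:]))
for X in (.152,.068):
  print([((proj(c,[seat([X+a,b,.044])])[0]-[160,50])*2).round(0).tolist() for a,b in((-.027,0),(.027,0),(0,-.027),(0,.027))])
s=get_state();print(s['clock'],s['wrist_force'])
hand_in()
E
```

```text
[[314.0, 351.0], [314.0, 446.0], [262.0, 400.0], [366.0, 400.0]]
[[314.0, 184.0], [314.0, 295.0], [258.0, 241.0], [370.0, 241.0]]
36.6 [-0.08788656  0.59316237 -0.56482568]
the job is handed in; nothing more can be done
```

I packed all four stubs in the rack, shut the keeper bar, and handed the job in at 36.6 s of the 64 s limit. No verdict is reported.

- **flange_c:** I gripped it by the tube, lowered it onto the sloping floor until I felt contact, and slid it down so its flange went under flange_b's rim.
- **flange_d:** I gripped it by the flange rim, set it down tube-first until I felt contact, and slid it down until it was close to flange_c, its rim over that flange.
- **Keeper bar:** I held the knob and swung it shut until the bar stopped moving at about 7 N, then let go and backed off.

**Last checks, from the wrist camera:**

| Stub | Flange centre up the floor (mm) | Allowed (mm) |
|---|---|---|
| flange_a | about 27 | 22–34 |
| flange_b | about 68 | 62–78 |
| flange_c | about 109 | 102–120 |
| flange_d | about 151–152 | 144–162 |

- All four stubs are mid-channel within about 2 mm, and flange_b and flange_d match the outline expected if they sit flat.
- The bar lies straight across the channel.
- The robot was clear of everything and the wrist force was near zero.
- In the last pictures, the bystanders in view and the pink and turquoise look-alikes stood where they were.

**Disagreements:** during the work the fixed cameras and the wrist camera differed by 2–4 mm on the rack, and the wrist views put far points about 2–4 mm too low on the slope. I relied on contact for the final fit. Flange_c reached b's rim by eye, without a clear rise in force. On the first floor contact I pressed flange_c with about 43 N at the wrist, then eased off at once; that is below the 120 N wrist limit.

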